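Load the last vial on a guarded sample carousel

ROBOT

A 6-joint arm with a two-finger parallel gripper is mounted at the origin on a cart in front of the work surface, level with it; the furniture and walls round the work are solid. World frame = base frame: x ahead of the robot, y to its left, z up, the work surface at z = 0. Lengths are in m, angles in rad, forces in N, time in s.
With the tool pointing down it reaches from about 0.375 to 0.975 m from the base axis. Payload 3.8 kg.
Tool frame: the origin (TCP) lies on the centre line of the jaws, within the pads' length; the fingertips stand 25 mm ahead of it and the grasp point (between the pads) lies 6 mm ahead of it; z points along the fingers, y is the direction in which the jaws open and shut (so a half turn about z gives the same grasp; the last joint's range is limited). The gripper opens to 88 mm and grips with 3 to 60 N. Pads are 18 mm wide; open, the fingers measure 123 mm over their backs; the gripper's body (75 mm by 187 mm) begins 45 mm behind the grasp point.
Start: joints at [-1.371, 0.264, 1.604, -0, 1.274, -0.037], TCP at [0.158, -0.656, 0.264] pointing down, gripper open.
Joint ranges: [-2.63, 2.63], [-0.94, 2.18], [0.31, 2.57], [-1.31, 4.45], [0, 2.66], [-2.55, 2.55]. Speed limits (rad/s): [2.57, 2.57, 3.14, 3.14, 3.14, 3.14].

INTERFACE

Orientations are given as a unit quaternion [x, y, z, w].
In Python, from rig import env, read_camera, get_calibration, recognise, place_of gives the robot as it stands.
- The arm moves only by the shell command python3 -m jog 'ROWS' [OPENING] [FORCE]. ROWS is JSON, a list of rows, each an object of numbers: "x", "y", "z": the shift along the tool's x, y, z scaled (see below); "rx", "ry", "rz": the turn, a rotation vector about the tool's x, y, z scaled (see below). A call has 1 to 5 rows; each row shifts and turns the commanded pose from where the row before left it, along the tool's axes as they then stand; what a row does not reach is not made up. The controller multiplies each number of a shift by 0.25 m and each number of a turn by 60 degrees. A row lasts 1/12 s, in which the tool goes at most 41.7 mm and 7.16 degrees, less where a joint would pass 70% of its speed; a pose out of reach is approached as far as the arm can. A call with a number of a shift or a turn outside -1 to 1 is refused whole. A call with a gripper value outside its range is refused whole. OPENING is the closure, from -1 (fully open) to 1 (shut), set as the call begins (- or left out, the last holds). The fingers move at their own pace and stop on an object; FORCE is the grip in N (left out, the last holds). Time passes only in rows, so rows that do not move let the fingers close. It gives the time, the measured TCP pose, the force and the opening at its end, in the units of the state.
- env.sense(): the state, without advancing time (a new reading comes with each control period).
- read_camera(name): name is "scene" or "top" or "wrist"; returns (picture, depth): 400x640x3 uint8, blue, green, red; 400x640 float32, m along the optical axis (not along the pixel's ray), 0 where there is no reading.
- get_calibration(name): a dict with "K" (3x3 intrinsics, pixels), "R" (3x3) and "t" (3): a world point X has camera coordinates R X + t. Camera axes: x right, y down, z forward; pixel columns grow to the right and rows downward; lengths in m; the calibration is good to about 2 mm. A picture is of the moment at which its call begins: read the wrist's pose just before it. get_calibration takes no time and is no camera call; for the wrist camera it gives the pose at the moment of the call.
- env.close_job(): hands the job in, once; it reports no verdict.
Trained networks look in the newest picture that a camera, given by its name, has taken for a name from the list of things; names that differ only in an ending like _2 or _b are one class to them, and where a whole thing is asked for, a point or a joint stands for the part that bears it (a point fixed in the world has none). Each returns a list of dicts, best first, with "conf" (0 to 1); they miss things now and then, are a little off and sometimes report something else, mostly with a low value. They report only what shows in the picture. A call takes as long as a camera call. They do not tell look-alikes from the thing itself.
- recognise(thing, camera): "extent" ([left, top, right, bottom] as shares, 0 to 1, of the picture: columns of its width, rows of its height, round what is visible of it).
- place_of(thing, camera): "centre" ([column, row] as shares, 0 to 1, of the picture: columns of its width, rows of its height: a listed point, or the origin of a listed thing).
The state is a dict: "time": time; "joint_pos": joint angles; "joint_vel": joint speeds; "joint_torque": joint torques, N m; "tcp_pos": TCP position; "ee_rot": TCP orientation; "contact_force": force on the tool from outside, world axes, zero at the start; "wrist_torque": the same for the moment, N m; "gripper_width": finger opening in m.
Only numpy, scipy, OpenCV 4.12 (cv2) and the standard library are available. Lean on these libraries where they do the work, as an engineer would, in place of code of your own. Each camera call takes 0.05 s, during which the arm holds its last target.

TASK

Hang the loose sample vial in the empty fork of the sample carousel. The gate in its guard rail is shut and must stay shut while the carousel turns: first turn the hand wheel by its knob until the empty fork stands squarely at the middle of the gate, then swing the gate wide open, bring the upright vial in through it and hang it by its neck ring so that it sits down fully on the fork behind the upturned ends. Finally shut the gate fully, with the carousel left as it is, and leave the other bottles and the flask where they stand.

Things in the scene. Friction and masses are not known exactly. Their poses are not given: they have to be found in the camera images.
- vial_center (a point): The loose sample vial, upright on the worktop: round, brown glass, white ribbed cap, 116 mm tall, about 60 g, like the five on the carousel. It stands in any of four places among other bottles, left or right. This point: on its axis, 58 mm above its foot; z runs up. Cap 25 mm across, 88 to 116 mm above the foot: grip it from above at about 102 mm, fingertips above the neck ring.
- vial_neck (a point): Point on the vial's axis at the underside of its neck ring, 76 mm above its foot. Vial, measured from the foot: body 32 mm across up to 50 mm, shoulder narrowing to 58 mm, neck 13 mm across from 58 to 76 mm, ring 30 mm across from 76 to 79 mm, then 17 mm across up to the cap at 88 mm.
- carousel (a joint): Angle of the carousel, rad, grows anticlockwise seen from above. At 0 (or 6.283) the empty fork is at the middle of the gate. Starts anywhere from 0.7 to 5.58; turns either way (stops at -3.3 and 9.6); friction about 0.1 N m, stays where left. Six forks 60 degrees apart, 75 mm from the axle; five hold vials that are clipped in and do not come off, one is empty.
- fork_seat (a point): Seat of the empty fork: midway between its two tines, level with their tops (125 mm above the worktop); turns with the carousel; x points from here to the axle, z up. Tines: flat steel 5 mm thick, 8 mm wide, gap of 19 mm between, open outwards, closed 9 mm inwards of the seat; their outer ends, 14.5 to 19.5 mm outwards of the seat, turn up 4 mm.
- load_point (a point): Where fork_seat stands when the empty fork is at the middle of the gate; fixed to the base, 75 mm from the axle. x points from here to the axle (away from the gate), y to the left seen by one facing the gate. To hang a vial bring it in along +x with its ring 5 to 12 mm above the tines, then lower it: its ring rests on the tines, its foot 49 mm above the worktop.
- axle (a point): Point on the carousel's upright axle, 125 mm above the worktop; axes of the base, as load_point. Base: grey round foot, 244 mm across, 20 mm high. A guard rail of two steel rings, 62 and 98 mm high and 216 mm across, with posts to 115 mm, surrounds the hanging vials (caps to 165 mm) and is open only at the gate, 70 mm wide.
- wheel_knob (a point): Middle of the round black finger knob on the hand wheel: 13 to 15 mm thick, 37 mm tall, this point 189 mm above the worktop and 17 mm below its top, 31 mm from the axle, on the side away from the empty fork. The knob spins freely on its pin, so it can be carried round the axle without turning the gripper. Hand wheel: black, 84 mm across, top 167 mm above the worktop.
- gate_leaf (a joint): Swing of the gate, rad: 0 shut, grows as it opens outwards, stop at 2.6. Upright hinge on the left post of the gap (seen by one facing the gate); from above it opens clockwise. Starts shut; light friction (0.03 N m) holds it where it is left.
- gate_handle (a point): Middle of the round upright black handle at the gate's free end: 15 to 17 mm thick, 37 mm tall, this point 152 mm above the worktop, 18 mm below its top, 76 mm from the hinge axis. It swings with the gate about gate_hinge and does not spin on the gate; opened to 2.2 rad or more it stands clear of the way in.
- gate_hinge (a point): Point on the gate's upright hinge axis, 152 mm above the worktop, fixed to the base; axes as load_point.
- kcl_bottle: Bystander, loose, to be left where it stands: white reagent bottle, 46 mm across and 92 mm tall. Origin at the centre of its foot.
- dropper_bottle: Bystander, loose, to be left where it stands: brown dropper bottle, 28 mm across and 84 mm tall, black pointed rubber bulb. Origin at the centre of its foot.
- weighing_bottle: Bystander, loose, to be left where it stands: clear glass weighing bottle, 35 mm across and 65 mm tall, with a glass knob lid. Origin at the centre of its foot.
- conical_flask: Bystander, loose, to be left where it stands: conical flask, 83 mm across and 130 mm tall. Origin at the centre of its foot.
Not all that is in view belongs to the job. Leave any green or turquoise look-alike of the part that bears vial_center alone.

How it is judged:
On the way, in this order (a step that is already met when the one before it is completed fails the run):
1. the empty fork is turned to the middle of the gate (within 10 mm) while the gate is shut (horizontal distance between fork_seat and load_point below 0.01 m and value of joint gate_leaf below 0.1 rad and velocity of joint carousel between -0.1 and 0.1 rad/s), for 0.2 s.
2. the gate is swung wide open (beyond 1.9 rad) with the empty fork still there (value of joint gate_leaf above 1.9 rad and horizontal distance between fork_seat and load_point below 0.015 m), for 0.1 s.
3. the vial hangs seated in the fork, the gate still open (horizontal distance between vial_neck and fork_seat below 0.006 m and z of vial_neck in the frame of fork_seat between -0.003 and 0.003 m and angle between vial_center's own z axis and vertical below 0.12 rad and value of joint gate_leaf above 1.5 rad), for 0.2 s.
At the end, for the whole second after the job is handed in: The vial hangs upright (within 0.12 rad), its neck ring down on the tines (within 3 mm) and within 6 mm of the middle of the empty fork's seat; that fork is within 20 mm of the middle of the gate; the gate is shut (below 0.08 rad) (horizontal distance between vial_neck and fork_seat below 0.006 m and z of vial_neck in the frame of fork_seat between -0.003 and 0.003 m and angle between vial_center's own z axis and vertical below 0.12 rad and value of joint gate_leaf below 0.08 rad and horizontal distance between fork_seat and load_point below 0.02 m); the robot touches nothing.
It fails at once if the carousel is turned away from the gate (empty fork more than 30 mm from the middle) while the gate is open by more than 0.3 rad (value of joint gate_leaf above 0.3 rad and horizontal distance between fork_seat and load_point above 0.03 m).
It fails at once if the vial is tipped by more than 0.6 rad (angle between vial_center's own z axis and vertical above 0.6 rad).
It fails at once if one of the other loose bottles or the flask is displaced by more than 25 mm (distance of any of kcl_bottle, dropper_bottle, weighing_bottle, conical_flask from where it was at the start of the episode above 0.025 m).
It also fails if it takes over 67 s, if anything falls off the work surface, if the arm or the gripper's body presses on something with over 40 N, if the wrist force passes 120 N, or if a joint passes its speed limit or range.

## Working session

There is one attempt and no reset: what is moved stays moved. The work goes in short steps, Python scripts to look and compute and a shell command to move; the robot and the scene stay as the last step left them, time stands still between calls to the robot, and variables do not carry over. Pictures are saved under pics/ and viewed, and the job is handed in when it is done.

```bash
ls; mkdir -p pics
cat > h.py <<'E'
import numpy as np,cv2
from rig import env, read_camera, get_calibration, recognise, place_of
def ray(c,u,v):
    K,R,t=[np.array(c[k],float) for k in("K","R","t")]
    d=R.T@np.linalg.inv(K)@np.array([u,v,1.]); o=-R.T@t
    return o,d
def atz(c,u,v,z):
    o,d=ray(c,u,v); return o+d*(z-o[2])/d[2]
def atd(c,u,v,dep):
    o,d=ray(c,u,v); return o+d*dep
def proj(c,X):
    K,R,t=[np.array(c[k],float) for k in("K","R","t")]
    p=K@(R@np.array(X,float)+t); return p[:2]/p[2]
E
python3 - <<'E'
from h import *
print(env.sense())
for n in("scene","top","wrist"):
    p,d=read_camera(n); cv2.imwrite(f"pics/{n}0.png",p)
    np.save(f"pics/{n}0.npy",d)
    print(n,get_calibration(n))
E
```

```text
pics
{'time': 0.0, 'joint_pos': array([-1.37091036e+00,  2.64770151e-01,  1.60535355e+00, -2.19464537e-05,
        1.27372670e+00, -3.68875262e-02]), 'joint_vel': array([ 0.00140824,  0.00075216, -0.00082606, -0.000729  ,  0.00089976,
        0.00129019]), 'joint_torque': array([-5.59722321e-04, -5.02117395e+01, -3.56880748e+01,  7.26076425e-02,
        2.92073545e-02, -1.66546383e-04]), 'tcp_pos': array([ 0.15820236, -0.65552297,  0.26238755]), 'ee_rot': array([ 9.92999457e-01,  1.18113524e-01, -1.02354405e-04, -1.12426990e-03]), 'contact_force': array([-0.25478093, -0.26793721, -0.05450064]), 'wrist_torque': array([ 0.01449052, -0.02878177, -0.03511215]), 'gripper_width': 0.08842228939601797}
scene {'K': array([[467.71562302,   0.        , 322.31583368],
       [  0.        , 467.71562302, 210.10578356],
       [  0.        ,   0.        ,   1.        ]]), 'R': array([[-0.62651716, -0.77912137, -0.02112227],
       [-0.4907219 ,  0.41537048, -0.76593693],
       [ 0.60553139, -0.46950746, -0.64256865]]), 't': array([0.33637773, 0.36493043, 1.14409133])}
top {'K': array([[413.21480887,   0.        , 320.24052711],
       [  0.        , 413.21480887, 201.11683755],
       [  0.        ,   0.        ,   1.        ]]), 'R': array([[ 0.01967632, -0.99957069, -0.02170907],
       [-0.98425375, -0.01555072, -0.17607592],
       [ 0.17566273,  0.02483176, -0.98413718]]), 't': array([-0.01001736,  0.56158226,  1.3411258 ])}
wrist {'K': array([[344.30427487,   0.        , 323.53291428],
       [  0.        , 344.30427487, 201.10080536],
       [  0.        ,   0.        ,   1.        ]]), 'R': array([[ 0.2337001 , -0.97230776, -0.00137189],
       [-0.92034836, -0.22166598,  0.32221589],
       [-0.31359711, -0.07403927, -0.94666522]]), 't': array([-0.67450638, -0.04321181,  0.39312066])}
```

View pics/scene0.png

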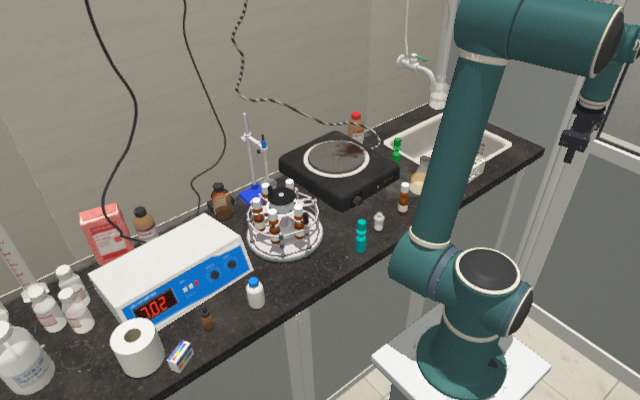

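View pics/top0.png

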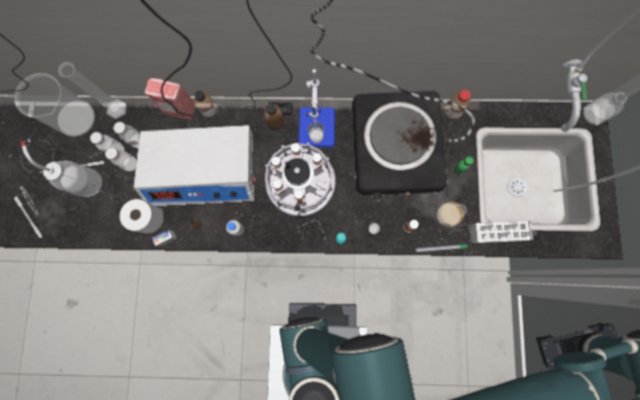

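Run:
```python
from h import *
Z=dict(vial_center=.058,vial_neck=.076,fork_seat=.125,load_point=.125,axle=.125,wheel_knob=.189,gate_handle=.152,gate_hinge=.152,kcl_bottle=0,dropper_bottle=0,weighing_bottle=0,conical_flask=0)
for n in("top","scene"):
    p,d=read_camera(n);c=get_calibration(n)
    for k,z in Z.items():
        for r in place_of(k,n)[:4]:
            u,v=r["centre"][0]*640,r["centre"][1]*400
            print(n,k,round(r["conf"],2),round(u),round(v),atz(c,u,v,z).round(4))
print(env.sense()["time"])
```

```text
top vial_center 0.65 409 228 [ 0.4749 -0.2939  0.058 ]
top vial_center 0.59 466 164 [ 0.6968 -0.4893  0.058 ]
top vial_center 0.49 340 236 [ 0.4456 -0.0683  0.058 ]
top vial_center 0.16 292 198 [0.5693 0.094  0.058 ]
top vial_neck 0.67 463 164 [ 0.6916 -0.4723  0.076 ]
top vial_neck 0.64 342 237 [ 0.4404 -0.0721  0.076 ]
top vial_neck 0.5 407 229 [ 0.4708 -0.2859  0.076 ]
top fork_seat 0.95 321 181 [ 0.6128 -0.0038  0.125 ]
top load_point 0.88 291 197 [0.5601 0.0922 0.125 ]
top axle 0.87 299 176 [0.6295 0.0685 0.125 ]
top wheel_knob 0.53 285 163 [0.6554 0.1064 0.189 ]
top gate_handle 0.45 300 207 [0.5245 0.0599 0.152 ]
top gate_hinge 0.71 279 193 [0.5672 0.1272 0.152 ]
top kcl_bottle 0.45 239 229 [0.467  0.2812 0.    ]
top kcl_bottle 0.24 450 215 [ 0.5297 -0.446   0.    ]
top dropper_bottle 0.62 235 231 [0.4623 0.293  0.    ]
top dropper_bottle 0.59 198 228 [0.4684 0.4242 0.    ]
top dropper_bottle 0.43 297 174 [0.6659 0.0838 0.    ]
top weighing_bottle 0.58 372 230 [ 0.473 -0.177  0.   ]
top conical_flask 0.89 450 214 [ 0.5321 -0.4458  0.    ]
top conical_flask 0.37 410 226 [ 0.4886
[... 321 characters left out ...]
193 [ 0.4841 -0.3038  0.076 ]
scene load_point 0.67 292 220 [0.5662 0.0884 0.125 ]
scene axle 0.91 283 204 [0.6402 0.066  0.125 ]
scene wheel_knob 0.59 268 188 [0.6634 0.0977 0.189 ]
scene gate_handle 0.58 305 219 [0.5203 0.0738 0.152 ]
scene gate_hinge 0.67 282 221 [0.5549 0.1287 0.152 ]
scene kcl_bottle 0.68 257 303 [0.4649 0.2884 0.    ]
scene dropper_bottle 0.62 210 323 [0.4899 0.4212 0.    ]
scene weighing_bottle 0.7 377 228 [ 0.4765 -0.1791  0.    ]
scene weighing_bottle 0.52 405 199 [ 0.5226 -0.3576  0.    ]
scene weighing_bottle 0.32 255 301 [0.4761 0.2892 0.    ]
scene weighing_bottle 0.15 211 327 [0.4768 0.4241 0.    ]
scene conical_flask 0.78 423 188 [ 0.5225 -0.4516  0.    ]
1.45
```

```bash
cat >> h.py <<'E'
from scipy.spatial.transform import Rotation as Ro
def tool(s=None):
    s=s or env.sense(); return Ro.from_quat(s["ee_rot"]).as_matrix(),np.array(s["tcp_pos"])
def units(target,s=None):
    R,p=tool(s); return (R.T@(np.array(target)-p))/.25
E
python3 - <<'E'
from h import *
R,p=tool();c=get_calibration("wrist");o=-c["R"].T@c["t"]
print(R.round(3),p,"cam in tool",R.T@(o-p),"fwd",R.T@c["R"][2])
s=cv2.imread("pics/scene0.png");t=cv2.imread("pics/top0.png")
a=cv2.resize(s[130:270,220:440],None,fx=3.6,fy=3.6,interpolation=cv2.INTER_CUBIC)
b=cv2.resize(t[135:250,225:475],None,fx=3.2,fy=3.2,interpolation=cv2.INTER_CUBIC)
cv2.imwrite("pics/c1.png",a);cv2.imwrite("pics/c2.png",b)
print(units([.55,-.02,.32]))
E
```

```text
[[ 0.972  0.235 -0.   ]
 [ 0.235 -0.972  0.   ]
 [-0.    -0.    -1.   ]] [ 0.15832074 -0.65613926  0.26368451] cam in tool [ 0.08515463  0.00042475 -0.12248533] fwd [-3.22258407e-01  1.03482002e-04  9.46651735e-01]
[ 2.11991103 -2.10603913 -0.22514928]
```

View pics/c1.png

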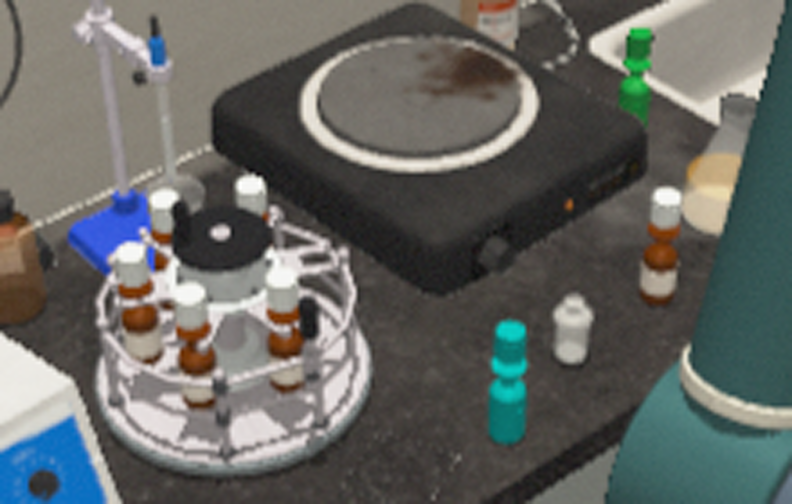

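View pics/c2.png

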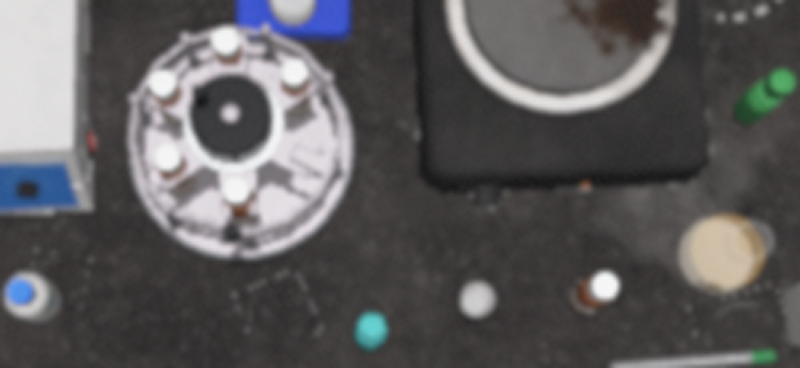

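```bash
python3 -m jog '[{"x":0.11,"y":-0.11,"z":-0.05},{"x":0.11,"y":-0.11,"z":-0.05},{"x":0.11,"y":-0.11,"z":-0.05},{"x":0.11,"y":-0.11,"z":-0.05},{"x":0.11,"y":-0.11,"z":-0.05}]'
python3 -m jog '[{"x":0.115,"y":-0.115},{"x":0.115,"y":-0.115},{"x":0.115,"y":-0.115},{"x":0.115,"y":-0.115},{"x":0.115,"y":-0.115}]'
python3 -m jog '[{"x":0.115,"y":-0.115},{"x":0.115,"y":-0.115},{"x":0.115,"y":-0.115},{"x":0.115,"y":-0.115},{"x":0.115,"y":-0.115}]'
python3 - <<'E'
from h import *
print(env.sense()["joint_pos"],units([.56,.09,.33]))
E
```

```text
[-1.37092202e+00  2.63900300e-01  1.60403883e+00 -1.69197063e-05
  1.27372026e+00 -3.69125846e-02] [ 2.2620118  -2.52438046 -0.26512308]validation failed for argument at $[0]...
validation failed for argument at $[0]...
validation failed for argument at $[0]...
```

```bash
python3 -m jog --help | head -20
python3 -m jog '[{"x":0.11,"y":-0.11,"z":-0.05,"rx":0,"ry":0,"rz":0},{"x":0.11,"y":-0.11,"z":-0.05,"rx":0,"ry":0,"rz":0}]'
```

```text
time: 1.62
tcp_pos: [0.1981, -0.5895, 0.2869]
ee_rot: [0.993, 0.117, -0.0, -0.002]
contact_force: [0.5, 0.8, 1.0]
gripper_width: 0.0883invalid input: not JSON, or not a number
```

```bash
python3 -m jog '[{"x":0.11,"y":-0.12,"z":-0.04,"rx":0,"ry":0,"rz":0},{"x":0.11,"y":-0.12,"z":-0.04,"rx":0,"ry":0,"rz":0},{"x":0.11,"y":-0.12,"z":-0.02,"rx":0,"ry":0,"rz":0},{"x":0.11,"y":-0.12,"z":-0.02,"rx":0,"ry":0,"rz":0},{"x":0.11,"y":-0.12,"z":0,"rx":0,"ry":0,"rz":0}]'
python3 -m jog '[{"x":0.11,"y":-0.12,"z":0,"rx":0,"ry":0,"rz":0},{"x":0.11,"y":-0.12,"z":0,"rx":0,"ry":0,"rz":0},{"x":0.11,"y":-0.12,"z":0,"rx":0,"ry":0,"rz":0},{"x":0.11,"y":-0.12,"z":0,"rx":0,"ry":0,"rz":0},{"x":0.11,"y":-0.12,"z":0,"rx":0,"ry":0,"rz":0}]'
python3 - <<'E'
from h import *
print(env.sense()["joint_pos"],units([.56,.09,.33]))
E
```

```text
time: 2.03
tcp_pos: [0.298, -0.4109, 0.3202]
ee_rot: [0.993, 0.118, 0.001, 0.001]
contact_force: [1.3, -0.8, -0.6]
gripper_width: 0.0881
time: 2.45
tcp_pos: [0.3961, -0.2322, 0.319]
ee_rot: [0.993, 0.118, 0.0, 0.0]
contact_force: [0.9, -0.2, 0.1]
gripper_width: 0.0881
[-5.84594688e-01 -1.86870160e-01  1.96980396e+00  4.13579091e-05
  1.35744613e+00  7.49789423e-01] [ 0.93934081 -1.09950503 -0.04401908]
```

```bash
python3 -m jog '[{"x":0.11,"y":-0.12,"z":0,"rx":0,"ry":0,"rz":0},{"x":0.11,"y":-0.12,"z":0,"rx":0,"ry":0,"rz":0},{"x":0.11,"y":-0.12,"z":0,"rx":0,"ry":0,"rz":0},{"x":0.1,"y":-0.12,"z":-0.02,"rx":0,"ry":0,"rz":0},{"x":0.1,"y":-0.12,"z":-0.02,"rx":0,"ry":0,"rz":0}]'
python3 -m jog '[{"x":0.1,"y":-0.12,"z":0,"rx":0,"ry":0,"rz":0},{"x":0.1,"y":-0.12,"z":0,"rx":0,"ry":0,"rz":0},{"x":0.1,"y":-0.12,"z":0,"rx":0,"ry":0,"rz":0},{"x":0.1,"y":-0.12,"z":0,"rx":0,"ry":0,"rz":0},{"x":0,"y":0,"z":0,"rx":0,"ry":0,"rz":0.1}]'
python3 -m jog '[{"x":0,"y":0,"z":0,"rx":0,"ry":0,"rz":0.11},{"x":0,"y":0,"z":0,"rx":0,"ry":0,"rz":0.11},{"x":0,"y":0,"z":0,"rx":0,"ry":0,"rz":0.11},{"x":0,"y":0,"z":0,"rx":0,"ry":0,"rz":0.1},{"x":0,"y":0,"z":0,"rx":0,"ry":0,"rz":0}]'
cat > look.py <<'E'
from h import *
import sys
Z=dict(vial_center=.058,vial_neck=.076,fork_seat=.125,load_point=.125,axle=.125,wheel_knob=.189,gate_handle=.152,gate_hinge=.152,kcl_bottle=0,dropper_bottle=0,weighing_bottle=0,conical_flask=0)
def look(n,names,pic=None,zz={}):
    c=get_calibration(n);p,d=read_camera(n)
    if pic: cv2.imwrite(f"pics/{pic}.png",p); np.save(f"pics/{pic}.npy",d); np.save(f"pics/{pic}_c.npy",c,allow_pickle=True)
    out={}
    for k in names:
        for r in place_of(k,n)[:2]:
            u,v=r["centre"][0]*640,r["centre"][1]*400
            X=atz(c,u,v,zz.get(k,Z[k])); out.setdefault(k,X)
            print(n,k,round(r["conf"],2),round(u),round(v),X.round(4))
    return out
E
python3 - <<'E'
from look import *
o=look("wrist",["fork_seat","load_point","axle","wheel_knob","gate_handle","gate_hinge"],"w1")
print(env.sense())
E
```

```text
time: 2.87
tcp_pos: [0.4895, -0.0551, 0.3287]
ee_rot: [0.993, 0.118, 0.0, 0.0]
contact_force: [1.3, -1.0, 0.2]
gripper_width: 0.0882
time: 3.28
tcp_pos: [0.5603, 0.0887, 0.3284]
ee_rot: [0.998, 0.068, 0.001, -0.002]
contact_force: [0.6, -0.7, 1.9]
gripper_width: 0.0883
time: 3.7
tcp_pos: [0.5583, 0.0831, 0.3286]
ee_rot: [0.987, -0.16, 0.0, -0.0]
contact_force: [-0.4, 0.9, -0.4]
gripper_width: 0.0881
wrist fork_seat 0.88 386 101 [0.6073 0.0065 0.125 ]
wrist wheel_knob 0.65 256 85 [0.6539 0.1027 0.189 ]
wrist gate_handle 0.72 346 215 [0.5235 0.0728 0.152 ]
wrist gate_handle 0.36 116 271 [0.5378 0.3056 0.152 ]
wrist gate_hinge 0.95 268 207 [0.5533 0.1394 0.152 ]
{'time': 4.05, 'joint_pos': array([1.03229851e-01, 2.04061524e-02, 1.76108004e+00, 2.63610597e-05,
       1.36000720e+00, 1.99130173e+00]), 'joint_vel': array([ 0.00033824,  0.00246136,  0.00023064, -0.0008879 , -0.00129287,
        0.00628898]), 'joint_torque': array([ 1.17505350e-02, -3.77776372e+01, -3.66391861e+01, -1.63121877e-02,
       -7.62443687e-02, -1.34885951e-02]), 'tcp_pos': array([0.55829686, 0.08287993, 0.32863838]), 'ee_rot': array([ 9.87442958e-01, -1.57975956e-01,  4.46047953e-05, -2.52989278e-05]), 'contact_force': array([-0.45164317, -0.29029159,  0.14732018]), 'wrist_torque': array([0.05277739, 0.02788318, 0.01337194]), 'gripper_width': 0.08830357575403815}
```

View pics/w1.png

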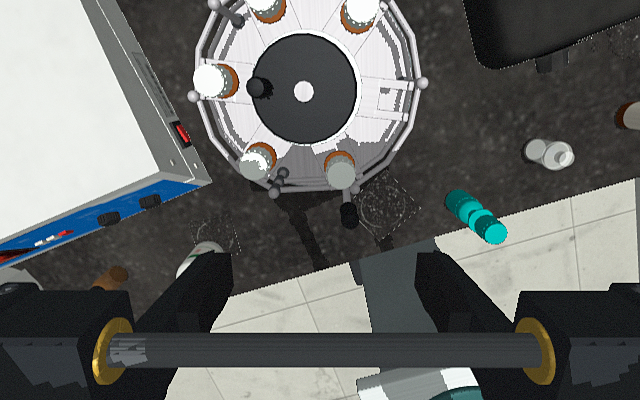

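Run:
```python
from h import *
p=cv2.imread("pics/w1.png");c=np.load("pics/w1_c.npy",allow_pickle=True).item();d=np.load("pics/w1.npy")
cv2.imwrite("pics/w1c.png",cv2.resize(p[0:235,185:435],None,fx=2.5,fy=2.5,interpolation=cv2.INTER_CUBIC))
g=cv2.cvtColor(p,cv2.COLOR_BGR2GRAY)
m=((g<75)&(d>0)).astype(np.uint8); m[:, :200]=0;m[:,420:]=0;m[150:]=0
P=[]
for v in range(20,150):
    for u in range(220,380):
        if m[v,u]:
            X=atd(c,u,v,d[v,u])
            if abs(X[2]-.167)<.004: P.append(X)
P=np.array(P);print(len(P),P.mean(0))
(cx,cy),r=cv2.minEnclosingCircle((P[:,:2]*1000).astype(np.float32));print("disc",cx,cy,r)
# clouds above
H=[]
for v in range(0,235):
    for u in range(185,435):
        if d[v,u]>0: H.append([*atd(c,u,v,d[v,u]),u,v])
H=np.array(H)
def sel(x,y,r,z0,z1):
    q=H[(np.hypot(H[:,0]-x,H[:,1]-y)<r)&(H[:,2]>z0)&(H[:,2]<z1)];print((x,y),len(q),q.mean(0).round(4),q.min(0).round(3),q.max(0).round(3))
sel(.654,.103,.03,.2,.212); sel(.5235,.0728,.03,.164,.175); sel(.634,.067,.015,.162,.19)
sel(.5535,.1294,.03,.12,.18)
```

```text
8266 [0.63992637 0.07110981 0.16852189]
disc 639.1870727539062 72.94154357910156 41.739051818847656
(0.654, 0.103) 372 [6.516000e-01 1.001000e-01 2.058000e-01 2.562984e+02 8.715050e+01] [6.45e-01 9.40e-02 2.00e-01 2.46e+02 7.60e+01] [6.59e-01 1.08e-01 2.09e-01 2.67e+02 9.80e+01]
(0.5235, 0.0728) 277 [5.251000e-01 7.020000e-02 1.697000e-01 3.495451e+02 2.192383e+02] [5.16e-01 6.20e-02 1.64e-01 3.40e+02 1.88e+02] [5.53e-01 7.80e-02 1.73e-01 3.59e+02 2.29e+02]
(0.634, 0.067) 1201 [6.34300e-01 6.69000e-02 1.69300e-01 3.12592e+02 9.47036e+01] [6.19e-01 5.20e-02 1.67e-01 2.94e+02 7.50e+01] [6.49e-01 8.20e-02 1.73e-01 3.31e+02 1.14e+02]
(0.5535, 0.1294) 101 [5.770000e-01 1.336000e-01 1.282000e-01 2.678911e+02 1.751584e+02] [5.71e-01 1.22e-01 1.25e-01 2.59e+02 1.66e+02] [5.83e-01 1.43e-01 1.60e-01 2.77e+02 1.83e+02]
```

View pics/w1c.png

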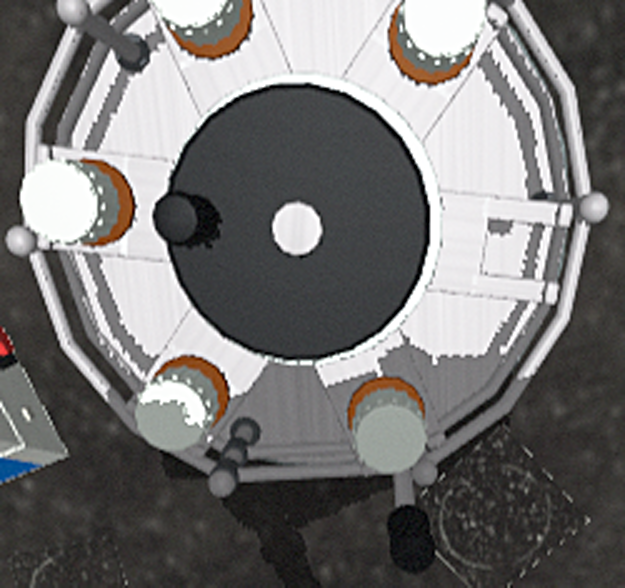

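Run:
```python
from h import *
c=np.load("pics/w1_c.npy",allow_pickle=True).item();d=np.load("pics/w1.npy")
A=np.array([.6392,.0729])
for n,u,v,z in[("hinge",273.8,192.8,.112),("rpost",355.6,188.8,.112),("handle",349.5,219,.170),("knob",256.3,87.15,.206),("hub",304.2,91.4,.169)]:
    X=atz(c,u,v,z);r=X[:2]-A;print(n,X.round(4),"r",np.hypot(*r).round(4),"ang",np.degrees(np.arctan2(r[1],r[0])).round(1))
for u,v in((279,167),(283,172),(274,193),(356,189)): print(u,v,atd(c,u,v,d[v,u]).round(3))
```

```text
hinge [0.5545 0.1386 0.112 ] r 0.1072 ang 142.2
rpost [0.532  0.0572 0.112 ] r 0.1084 ang -171.7
handle [0.5255 0.0701 0.17  ] r 0.1137 ang -178.6
knob [0.6516 0.1001 0.206 ] r 0.0298 ang 65.4
hub [0.6387 0.0723 0.169 ] r 0.0007 ang -130.4
279 167 [0.562 0.142 0.022]
283 172 [0.557 0.137 0.035]
274 193 [0.555 0.138 0.115]
356 189 [0.533 0.057 0.115]
```

Run:
```python
from h import *
print(units([.6516,.1001,.2]),env.sense()["gripper_width"])
```

```text
[ 0.33305367 -0.18184583  0.51459183] 0.08830357575403815
```

```bash
python3 -m jog '[{"x":0.11,"y":-0.06,"z":0.05,"rx":0,"ry":0,"rz":0},{"x":0.11,"y":-0.06,"z":0.06,"rx":0,"ry":0,"rz":0},{"x":0.113,"y":-0.062,"z":0.1,"rx":0,"ry":0,"rz":0},{"x":0,"y":0,"z":0.15,"rx":0,"ry":0,"rz":0},{"x":0,"y":0,"z":0.12,"rx":0,"ry":0,"rz":0}]' 0
python3 -m jog '[{"x":0,"y":0,"z":0.035,"rx":0,"ry":0,"rz":0},{"x":0,"y":0,"z":0,"rx":0,"ry":0,"rz":0}]'
python3 - <<'E'
from h import *
print(units([.6516,.1001,.2]))
p,d=read_camera("wrist");cv2.imwrite("pics/w2.png",p)
E
```

```text
time: 4.47
tcp_pos: [0.653, 0.1003, 0.2065]
ee_rot: [0.987, -0.158, 0.0, -0.0]
contact_force: [-0.2, -0.0, -0.6]
gripper_width: 0.057
time: 4.63
tcp_pos: [0.6492, 0.0997, 0.1956]
ee_rot: [0.987, -0.158, -0.004, 0.001]
contact_force: [-0.4, 0.1, -0.2]
gripper_width: 0.0444
[ 0.00869825 -0.00432512 -0.01765006]
```

View pics/w2.png

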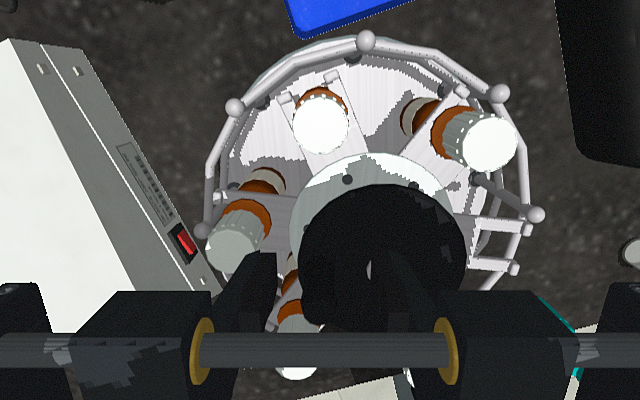

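```bash
python3 -m jog '[{"x":0,"y":0,"z":-0.01,"rx":0,"ry":0,"rz":0},{"x":0,"y":0,"z":0,"rx":0,"ry":0,"rz":0},{"x":0,"y":0,"z":0,"rx":0,"ry":0,"rz":0},{"x":0,"y":0,"z":0,"rx":0,"ry":0,"rz":0},{"x":0,"y":0,"z":0,"rx":0,"ry":0,"rz":0}]' 1 20
python3 - <<'E'
from h import *
R,p=tool();print(p,R[:,0],env.sense()["gripper_width"])
A=np.array([.6392,.0729]);
r=p[:2]-A; a0=np.degrees(np.arctan2(r[1],r[0]));print(np.hypot(*r),a0)
an=np.linspace(a0,-14.8,11);prev=p.copy()
for a in an[1:]:
    q=np.array([*(A+.031*np.array([np.cos(np.radians(a)),np.sin(np.radians(a))])),p[2]])
    print((R.T@(q-prev)/.25).round(4));prev=q
E
```

```text
time: 5.1
tcp_pos: [0.6525, 0.1006, 0.2042]
ee_rot: [0.987, -0.158, 0.002, -0.001]
contact_force: [1.9, 3.8, 4.3]
gripper_width: 0.0133
[0.65245716 0.10063742 0.20424381] [ 0.94975309 -0.31298842  0.00270505] 0.01325422297458847
0.030742750926139574 64.45442170311689
[0.0169 0.0023 0.    ]
[0.0162 0.0056 0.    ]
[0.0153 0.0078 0.    ]
[0.014  0.0098 0.    ]
[0.0125 0.0117 0.    ]
[ 0.0108  0.0133 -0.    ]
[ 0.0089  0.0147 -0.    ]
[ 0.0068  0.0157 -0.    ]
[ 0.0045  0.0165 -0.    ]
[ 0.0022  0.017  -0.    ]
```

```bash
python3 -m jog '[{"x":0.017,"y":0.002,"z":0.005,"rx":0,"ry":0,"rz":0},{"x":0.016,"y":0.006,"z":0.005,"rx":0,"ry":0,"rz":0},{"x":0.015,"y":0.008,"z":0,"rx":0,"ry":0,"rz":0},{"x":0.014,"y":0.01,"z":0,"rx":0,"ry":0,"rz":0},{"x":0.0125,"y":0.0117,"z":0,"rx":0,"ry":0,"rz":0}]'
python3 - <<'E'
from h import *
R,p=tool();A=np.array([.6392,.0729]);r=p[:2]-A;print(np.hypot(*r),np.degrees(np.arctan2(r[1],r[0])))
E
python3 -m jog '[{"x":0.011,"y":0.0133,"z":0,"rx":0,"ry":0,"rz":0},{"x":0.009,"y":0.0147,"z":0,"rx":0,"ry":0,"rz":0},{"x":0.007,"y":0.0157,"z":0,"rx":0,"ry":0,"rz":0},{"x":0.0045,"y":0.0165,"z":0,"rx":0,"ry":0,"rz":0},{"x":0.002,"y":0.017,"z":0,"rx":0,"ry":0,"rz":0}]'
python3 -m jog '[{"x":0,"y":0,"z":0,"rx":0,"ry":0,"rz":0},{"x":0,"y":0,"z":0,"rx":0,"ry":0,"rz":0}]'
python3 - <<'E'
from h import *
R,p=tool();A=np.array([.6392,.0729]);r=p[:2]-A;print(np.hypot(*r),np.degrees(np.arctan2(r[1],r[0])))
from look import *
look("wrist",["fork_seat","load_point","gate_handle","gate_hinge"],"w3")
E
```

```text
time: 5.52
tcp_pos: [0.6677, 0.086, 0.2042]
ee_rot: [0.987, -0.158, 0.002, -0.001]
contact_force: [-4.8, 1.3, 13.4]
gripper_width: 0.0132
0.031339597814840234 24.70473845576466
time: 5.93
tcp_pos: [0.67, 0.0657, 0.2042]
ee_rot: [0.987, -0.158, 0.002, -0.002]
contact_force: [-2.3, 3.7, 11.6]
gripper_width: 0.0132
time: 6.1
tcp_pos: [0.6697, 0.0646, 0.2042]
ee_rot: [0.987, -0.158, 0.002, -0.001]
contact_force: [-3.5, 0.7, 11.9]
gripper_width: 0.0129
0.031641378645596976 -15.135725892918003
wrist fork_seat 0.61 332 363 [0.5646 0.0936 0.125 ]
wrist fork_seat 0.32 335 362 [0.5651 0.0907 0.125 ]
wrist load_point 0.94 337 361 [0.5654 0.0894 0.125 ]
```

View pics/w3.png

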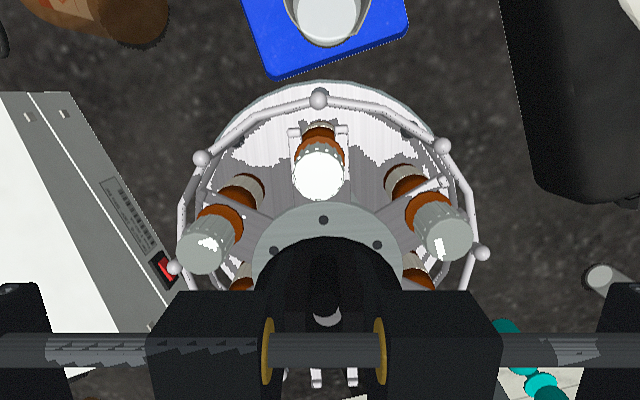

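```bash
python3 -m jog '[{"x":0,"y":0,"z":0,"rx":0,"ry":0,"rz":0},{"x":0,"y":0,"z":0,"rx":0,"ry":0,"rz":0},{"x":0,"y":0,"z":-0.05,"rx":0,"ry":0,"rz":0},{"x":0,"y":0,"z":-0.15,"rx":0,"ry":0,"rz":0},{"x":0,"y":0,"z":-0.16,"rx":0,"ry":0,"rz":0}]' 0
python3 - <<'E'
from h import *
print(units([.54,.09,.31]))
E
```

```text
time: 6.77
tcp_pos: [0.6661, 0.0642, 0.2873]
ee_rot: [0.987, -0.158, -0.004, 0.001]
contact_force: [1.1, -0.0, 0.2]
gripper_width: 0.0433
[-0.51197943  0.059996   -0.08674633]
```

```bash
python3 -m jog '[{"x":-0.13,"y":0.015,"z":-0.05,"rx":0,"ry":0,"rz":-0.03},{"x":-0.13,"y":0.015,"z":-0.03,"rx":0,"ry":0,"rz":-0.027},{"x":-0.13,"y":0.015,"z":0,"rx":0,"ry":0,"rz":0},{"x":-0.12,"y":0.015,"z":0,"rx":0,"ry":0,"rz":0},{"x":0,"y":0,"z":0,"rx":0,"ry":0,"rz":0}]' 0
python3 - <<'E'
from look import *
look("wrist",["fork_seat","load_point","gate_handle","gate_hinge"],"w4")
p=cv2.imread("pics/w4.png");cv2.imwrite("pics/w4c.png",cv2.resize(p[20:260,180:460],None,fx=2.5,fy=2.5,interpolation=cv2.INTER_CUBIC))
E
```

```text
time: 7.18
tcp_pos: [0.5368, 0.0859, 0.3101]
ee_rot: [0.992, -0.128, -0.002, 0.0]
contact_force: [-0.2, -0.1, -0.6]
gripper_width: 0.0438
wrist fork_seat 0.69 306 154 [0.5653 0.095  0.125 ]
wrist load_point 0.75 313 151 [0.5657 0.0875 0.125 ]
wrist gate_handle 0.76 340 198 [0.5254 0.0738 0.152 ]
wrist gate_hinge 0.89 261 188 [0.5511 0.1371 0.152 ]
wrist gate_hinge 0.55 543 144 [ 0.5286 -0.0965  0.152 ]
```

View pics/w4c.png

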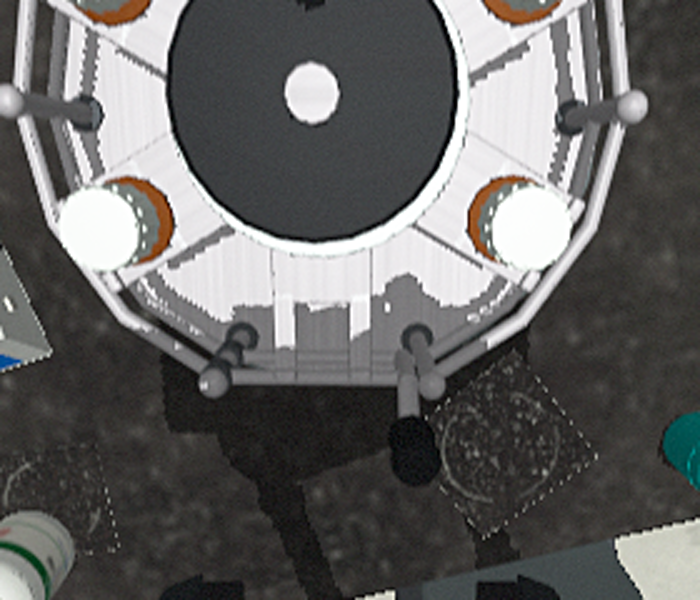

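Run:
```python
from h import *
c=np.load("pics/w4_c.npy",allow_pickle=True).item();d=np.load("pics/w4.npy")
for n,u,v,z in[("hinge",265.2,173.6,.114),("rpost",352.8,173.6,.114),("handle",344.6,206,.170),("hub",304.8,56.8,.169),("tineL",294,150,.125),("tineR",324.5,150,.125)]:
    print(n,atz(c,u,v,z).round(4))
H=np.array([atd(c,u,v,d[v,u]) for v in range(180,220) for u in range(330,365) if d[v,u]>0])
q=H[(H[:,2]>.166)&(H[:,2]<.176)];print(len(q),q.mean(0),q.min(0),q.max(0))
hd=np.array([.5245,.071,.162]);print(units(hd))
```

```text
hinge [0.5547 0.1385 0.114 ]
rpost [0.5334 0.0579 0.114 ]
handle [0.5239 0.0716 0.17  ]
hub [0.6397 0.0724 0.169 ]
tineL [0.5711 0.1042 0.125 ]
tineR [0.5641 0.0777 0.125 ]
298 [0.52401201 0.07022614 0.17013031] [0.51548637 0.06227197 0.16607662] [0.53103556 0.07861101 0.17256299]
[-0.05624511  0.07355173  0.59273987]
```

Run:
```python
from h import *
c=np.load("pics/w1_c.npy",allow_pickle=True).item();d=np.load("pics/w1.npy")
for u,v in((203,183),(205,178),(165,140),(120,150),(60,180),(110,10),(150,205)): print(u,v,atd(c,u,v,d[v,u]).round(3))
```

```text
203 183 [0.574 0.241 0.024]
205 178 [0.579 0.235 0.026]
165 140 [0.639 0.239 0.074]
120 150 [0.644 0.266 0.113]
60 180 [0.636 0.339 0.114]
110 10 [0.782 0.249 0.038]
150 205 [0.577 0.29  0.074]
```

```bash
python3 -m jog '[{"x":-0.028,"y":0.037,"z":0.14,"rx":0,"ry":0,"rz":0},{"x":-0.028,"y":0.037,"z":0.14,"rx":0,"ry":0,"rz":0},{"x":0,"y":0,"z":0.12,"rx":0,"ry":0,"rz":0},{"x":0,"y":0,"z":0,"rx":0,"ry":0,"rz":0}]' 0
python3 - <<'E'
from h import *
print(units([.5242,.0707,.162]))
E
```

```text
time: 7.77
tcp_pos: [0.5195, 0.0701, 0.2028]
ee_rot: [0.992, -0.129, -0.006, 0.001]
contact_force: [-0.6, -0.1, -0.9]
gripper_width: 0.0438
[ 0.01961722 -0.0079877   0.16282998]
```

```bash
python3 -m jog '[{"x":0.01,"y":-0.008,"z":0.08,"rx":0,"ry":0,"rz":0},{"x":0,"y":0,"z":0.08,"rx":0,"ry":0,"rz":0},{"x":0,"y":0,"z":0,"rx":0,"ry":0,"rz":0}]' 0
python3 - <<'E'
from h import *
print(units([.5242,.0707,.162]))
p,d=read_camera("wrist");cv2.imwrite("pics/w5.png",p)
E
```

```text
time: 8.02
tcp_pos: [0.5256, 0.0721, 0.1674]
ee_rot: [0.992, -0.129, -0.003, 0.001]
contact_force: [-0.4, 0.5, -1.1]
gripper_width: 0.044
[-0.00387069  0.00671389  0.02177866]
```

View pics/w5.png

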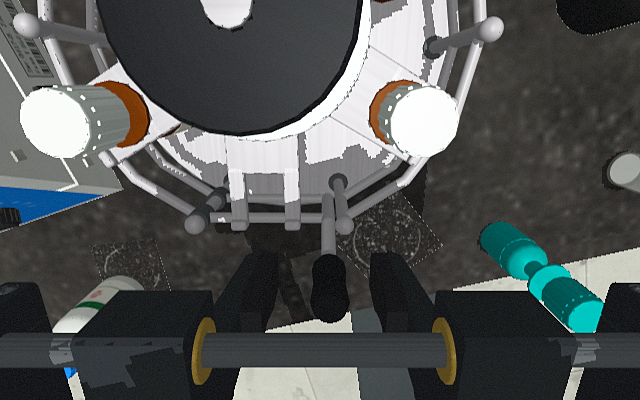

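```bash
python3 -m jog '[{"x":-0.004,"y":0.006,"z":0.01,"rx":0,"ry":0,"rz":0},{"x":0,"y":0,"z":0,"rx":0,"ry":0,"rz":0},{"x":0,"y":0,"z":0,"rx":0,"ry":0,"rz":0},{"x":0,"y":0,"z":0,"rx":0,"ry":0,"rz":0},{"x":0,"y":0,"z":0,"rx":0,"ry":0,"rz":0}]' 1 10
python3 - <<'E'
from h import *
R,p=tool();print(R.round(3),p)
h=np.array([.5547,.1385]);r=p[:2]-h;print(np.hypot(*r));a0=np.arctan2(r[1],r[0])
an=a0-np.linspace(0,2.3,16);prev=p.copy()
for a in an[1:]:
    q=np.array([*(h+np.hypot(*r)*np.array([np.cos(a),np.sin(a)])),p[2]])
    print((R.T@(q-prev)/.25).round(3)[:2]);prev=q
E
```

```text
time: 8.48
tcp_pos: [0.5252, 0.0698, 0.1687]
ee_rot: [0.992, -0.128, 0.0, 0.001]
contact_force: [-2.3, -4.4, 3.8]
gripper_width: 0.0156
[[ 0.967 -0.255  0.001]
 [-0.255 -0.967 -0.003]
 [ 0.001  0.003 -1.   ]] [0.52515092 0.06981241 0.16870675]
0.07477388256951988
[-0.045 -0.01 ]
[-0.043 -0.017]
[-0.039 -0.023]
[-0.035 -0.029]
[-0.031 -0.034]
[-0.025 -0.038]
[-0.019 -0.042]
[-0.012 -0.044]
[-0.005 -0.045]
[ 0.002 -0.046]
[ 0.009 -0.045]
[ 0.015 -0.043]
[ 0.022 -0.04 ]
[ 0.028 -0.037]
[ 0.033 -0.032]
```

```bash
python3 -m jog '[{"x":-0.045,"y":-0.01,"z":0,"rx":0,"ry":0,"rz":0},{"x":-0.043,"y":-0.017,"z":0,"rx":0,"ry":0,"rz":0},{"x":-0.039,"y":-0.023,"z":0,"rx":0,"ry":0,"rz":0},{"x":-0.035,"y":-0.029,"z":0,"rx":0,"ry":0,"rz":0},{"x":-0.031,"y":-0.034,"z":0,"rx":0,"ry":0,"rz":0}]'
python3 -m jog '[{"x":-0.025,"y":-0.038,"z":0,"rx":0,"ry":0,"rz":0},{"x":-0.019,"y":-0.042,"z":0,"rx":0,"ry":0,"rz":0},{"x":-0.012,"y":-0.044,"z":0,"rx":0,"ry":0,"rz":0},{"x":-0.005,"y":-0.045,"z":0,"rx":0,"ry":0,"rz":0},{"x":0.002,"y":-0.046,"z":0,"rx":0,"ry":0,"rz":0}]'
```

```text
time: 8.9
tcp_pos: [0.4837, 0.1096, 0.1679]
ee_rot: [0.992, -0.129, -0.001, 0.001]
contact_force: [-4.7, -4.1, 2.2]
gripper_width: 0.0155
time: 9.32
tcp_pos: [0.4848, 0.1674, 0.1674]
ee_rot: [0.992, -0.129, -0.0, 0.0]
contact_force: [-1.6, -1.7, -0.5]
gripper_width: 0.0157
```

```bash
python3 -m jog '[{"x":0.009,"y":-0.045,"z":0,"rx":0,"ry":0,"rz":0},{"x":0.015,"y":-0.043,"z":0,"rx":0,"ry":0,"rz":0},{"x":0.022,"y":-0.04,"z":0,"rx":0,"ry":0,"rz":0},{"x":0.028,"y":-0.037,"z":0,"rx":0,"ry":0,"rz":0},{"x":0.033,"y":-0.032,"z":0,"rx":0,"ry":0,"rz":0}]'
python3 -m jog '[{"x":0,"y":0,"z":0,"rx":0,"ry":0,"rz":0},{"x":0,"y":0,"z":0,"rx":0,"ry":0,"rz":0}]' 
python3 -m jog '[{"x":0,"y":0,"z":0,"rx":0,"ry":0,"rz":0},{"x":0,"y":0,"z":0,"rx":0,"ry":0,"rz":0},{"x":0,"y":0,"z":-0.05,"rx":0,"ry":0,"rz":0},{"x":0,"y":0,"z":-0.14,"rx":0,"ry":0,"rz":0},{"x":0,"y":0,"z":-0.16,"rx":0,"ry":0,"rz":0}]' -0.2
python3 - <<'E'
from look import *
look("wrist",["fork_seat","load_point","gate_handle","gate_hinge"],"w6")
E
```

```text
time: 9.73
tcp_pos: [0.5246, 0.2082, 0.1672]
ee_rot: [0.992, -0.129, 0.0, -0.0]
contact_force: [-0.6, -2.1, -1.1]
gripper_width: 0.0154
time: 9.9
tcp_pos: [0.5246, 0.2082, 0.1673]
ee_rot: [0.992, -0.129, 0.0, -0.001]
contact_force: [0.8, 3.3, -1.1]
gripper_width: 0.0155
time: 10.32
tcp_pos: [0.5214, 0.2061, 0.2538]
ee_rot: [0.992, -0.129, -0.003, 0.001]
contact_force: [1.1, -0.2, 0.3]
gripper_width: 0.0464
wrist fork_seat 0.64 461 104 [0.5654 0.0941 0.125 ]
wrist load_point 0.62 466 101 [0.5667 0.0903 0.125 ]
wrist gate_handle 0.93 316 213 [0.5226 0.2112 0.152 ]
wrist gate_handle 0.7 412 144 [0.5525 0.1382 0.152 ]
wrist gate_hinge 0.81 410 143 [0.554  0.1391 0.152 ]
```

View pics/w6.png

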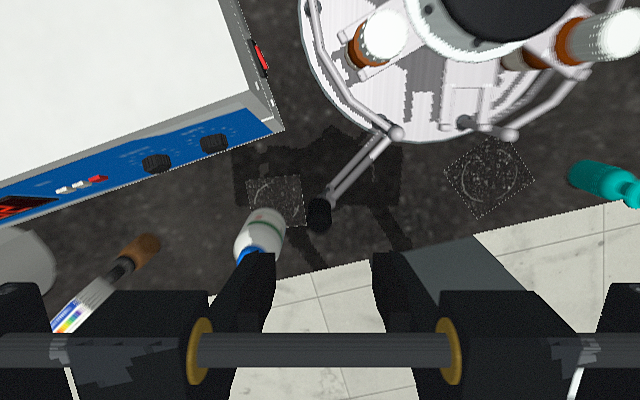

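Run:
```python
from h import *
print(units([.47,-.28,.25]))
```

```text
[0.29141494 1.93812421 0.02269369]
```

```bash
python3 -m jog '[{"x":0,"y":0.15,"z":0,"rx":0,"ry":0,"rz":0},{"x":0,"y":0.16,"z":0,"rx":0,"ry":0,"rz":0},{"x":0.02,"y":0.16,"z":0,"rx":0,"ry":0,"rz":0},{"x":0.02,"y":0.16,"z":0,"rx":0,"ry":0,"rz":0},{"x":0.03,"y":0.16,"z":0,"rx":0,"ry":0,"rz":0}]'
python3 -m jog '[{"x":0.03,"y":0.16,"z":0,"rx":0,"ry":0,"rz":0},{"x":0.03,"y":0.16,"z":0,"rx":0,"ry":0,"rz":0},{"x":0.03,"y":0.16,"z":0,"rx":0,"ry":0,"rz":0},{"x":0.04,"y":0.16,"z":0,"rx":0,"ry":0,"rz":0},{"x":0.04,"y":0.16,"z":0,"rx":0,"ry":0,"rz":0}]'
python3 -m jog '[{"x":0.025,"y":0.16,"z":0,"rx":0,"ry":0,"rz":0},{"x":0.025,"y":0.15,"z":0,"rx":0,"ry":0,"rz":0},{"x":0,"y":0,"z":0,"rx":0,"ry":0,"rz":0},{"x":0,"y":0,"z":0,"rx":0,"ry":0,"rz":0}]'
python3 - <<'E'
from look import *
look("wrist",["vial_center","vial_neck"],"w7")
E
```

```text
time: 10.98
tcp_pos: [0.4876, 0.0105, 0.2529]
ee_rot: [0.992, -0.128, -0.002, 0.0]
contact_force: [0.9, 0.0, -0.1]
gripper_width: 0.0528
time: 11.4
tcp_pos: [0.4779, -0.1939, 0.2531]
ee_rot: [0.992, -0.129, -0.001, -0.0]
contact_force: [0.4, 0.9, 0.6]
gripper_width: 0.0528
time: 11.73
tcp_pos: [0.4705, -0.2717, 0.2528]
ee_rot: [0.991, -0.131, -0.002, -0.001]
contact_force: [-0.2, 0.1, -0.7]
gripper_width: 0.0529
wrist vial_center 0.94 350 159 [ 0.4816 -0.2995  0.058 ]
wrist vial_center 0.93 140 258 [ 0.4377 -0.0657  0.058 ]
wrist vial_neck 0.92 134 267 [ 0.4366 -0.0689  0.076 ]
wrist vial_neck 0.6 350 165 [ 0.4808 -0.2988  0.076 ]
```

View pics/w7.png

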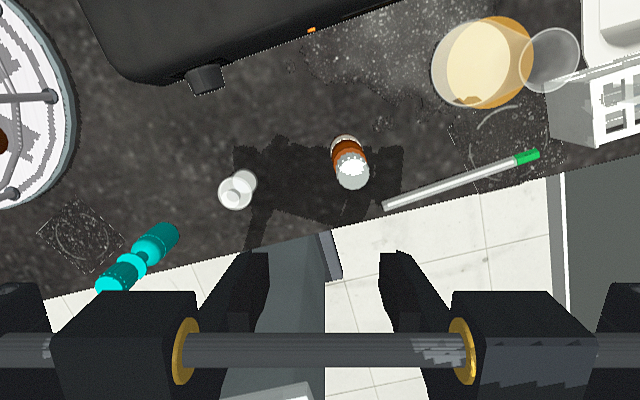

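Run:
```python
from h import *
c=np.load("pics/w7_c.npy",allow_pickle=True).item();d=np.load("pics/w7.npy")
p=cv2.imread("pics/w7.png");cv2.imwrite("pics/w7c.png",cv2.resize(p[120:205,310:395],None,fx=5,fy=5))
H=np.array([[*atd(c,u,v,d[v,u]),u,v] for v in range(130,200) for u in range(325,380) if d[v,u]>0])
q=H[(H[:,2]>.111)&(H[:,2]<.121)];print(len(q),q.mean(0),(q.min(0)+q.max(0))/2)
print(units([q[:,0].mean(),q[:,1].mean(),.108]))
```

```text
827 [ 4.83498144e-01 -2.98362009e-01  1.17178924e-01  3.52922612e+02
  1.73359129e+02] [ 4.82753250e-01 -2.98384241e-01  1.15350013e-01  3.53000000e+02
  1.73000000e+02]
[0.07725118 0.1017689  0.58245778]
```

View pics/w7c.png

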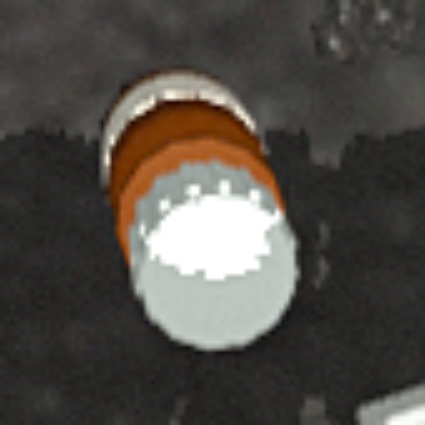

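```bash
python3 -m jog '[{"x":0.04,"y":0.05,"z":0.1,"rx":0,"ry":0,"rz":0},{"x":0.036,"y":0.052,"z":0.12,"rx":0,"ry":0,"rz":0},{"x":0,"y":0,"z":0.1,"rx":0,"ry":0,"rz":0},{"x":0,"y":0,"z":0,"rx":0,"ry":0,"rz":0},{"x":0,"y":0,"z":0,"rx":0,"ry":0,"rz":0}]'
python3 - <<'E'
from h import *
print(units([.4832,-.2984,.108]))
E
```

```text
time: 12.3
tcp_pos: [0.483, -0.2976, 0.1731]
ee_rot: [0.992, -0.128, -0.002, -0.001]
contact_force: [0.8, 0.0, 1.1]
gripper_width: 0.053
[0.00283804 0.00349218 0.26039812]
```

```bash
python3 -m jog '[{"x":0.002,"y":0.003,"z":0.1,"rx":0,"ry":0,"rz":0},{"x":0,"y":0,"z":0.1,"rx":0,"ry":0,"rz":0},{"x":0,"y":0,"z":0.06,"rx":0,"ry":0,"rz":0},{"x":0,"y":0,"z":0,"rx":0,"ry":0,"rz":0},{"x":0,"y":0,"z":0,"rx":0,"ry":0,"rz":0}]'
python3 -m jog '[{"x":0,"y":0,"z":0,"rx":0,"ry":0,"rz":0},{"x":0,"y":0,"z":0,"rx":0,"ry":0,"rz":0},{"x":0,"y":0,"z":0,"rx":0,"ry":0,"rz":0},{"x":0,"y":0,"z":0,"rx":0,"ry":0,"rz":0},{"x":0,"y":0,"z":0,"rx":0,"ry":0,"rz":0}]' 1 15
python3 -m jog '[{"x":0,"y":0,"z":0,"rx":0,"ry":0,"rz":0},{"x":0,"y":0,"z":0,"rx":0,"ry":0,"rz":0}]'
```

```text
time: 12.72
tcp_pos: [0.4849, -0.3002, 0.1111]
ee_rot: [0.992, -0.128, 0.0, 0.0]
contact_force: [0.5, -0.0, 0.5]
gripper_width: 0.053
time: 13.13
tcp_pos: [0.4849, -0.3012, 0.1109]
ee_rot: [0.992, -0.129, 0.001, 0.0]
contact_force: [0.4, 1.4, 3.4]
gripper_width: 0.0248
time: 13.3
tcp_pos: [0.485, -0.3012, 0.1109]
ee_rot: [0.992, -0.129, 0.001, 0.0]
contact_force: [0.8, 1.1, 5.7]
gripper_width: 0.0247
```

```bash
python3 -m jog '[{"x":0,"y":0,"z":-0.08,"rx":0,"ry":0,"rz":0},{"x":0,"y":0,"z":-0.14,"rx":0,"ry":0,"rz":0},{"x":0,"y":0,"z":-0.15,"rx":0,"ry":0,"rz":0},{"x":0,"y":0,"z":-0.15,"rx":0,"ry":0,"rz":0},{"x":0,"y":0,"z":0,"rx":0,"ry":0,"rz":0}]'
python3 - <<'E'
from look import *
p,d=read_camera("wrist");cv2.imwrite("pics/w8.png",p);np.save("pics/w8.npy",d)
print(env.sense()["gripper_width"],units([.475,.1162,.235]))
E
```

```text
time: 13.72
tcp_pos: [0.4878, -0.3034, 0.2485]
ee_rot: [0.992, -0.129, 0.006, 0.003]
contact_force: [1.4, -0.7, 0.6]
gripper_width: 0.0242
0.02453927991702948 [-0.47405554 -1.60797982  0.03043126]
```

View pics/w8.png

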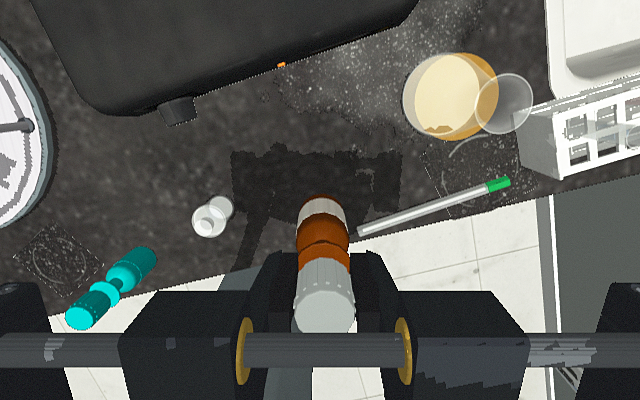

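```bash
python3 -m jog '[{"x":-0.03,"y":-0.12,"z":0,"rx":0,"ry":0,"rz":0},{"x":-0.04,"y":-0.15,"z":0,"rx":0,"ry":0,"rz":0},{"x":-0.045,"y":-0.155,"z":0,"rx":0,"ry":0,"rz":0},{"x":-0.045,"y":-0.155,"z":0,"rx":0,"ry":0,"rz":0},{"x":-0.045,"y":-0.155,"z":0,"rx":0,"ry":0,"rz":0}]'
python3 - <<'E'
from h import *
d=np.load("pics/w8.npy");c=get_calibration("wrist");R,p=tool()
Rc,t=c["R"]@R, c["R"]@p+c["t"]   # tool->cam
# bbox of cap top: cloud in tool frame
K=c["K"]
P=[]
for v in range(190,345):
    for u in range(285,370):
        if d[v,u]>0:
            X=np.linalg.inv(K)@np.array([u,v,1])*d[v,u]; T=Rc.T@(X-t); P.append([*T,u,v])
P=np.array(P)
for z0,z1 in((-.010,-.002),(-.002,.01),(.01,.02),(.045,.06),(.065,.1)):
    q=P[(P[:,2]>z0)&(P[:,2]<z1)&(abs(P[:,1])<.02)&(abs(P[:,0])<.03)]
    if len(q):print(z0,z1,len(q),q.mean(0).round(4),q.min(0).round(4),q.max(0).round(4))
E
```

```text
time: 14.18
tcp_pos: [0.4801, -0.1084, 0.2377]
ee_rot: [0.992, -0.129, -0.002, -0.0]
contact_force: [0.5, -0.5, -0.3]
gripper_width: 0.0246
-0.01 -0.002 2792 [ 5.000000e-04  6.000000e-04 -6.200000e-03  3.253041e+02  3.080143e+02] [-1.15e-02 -1.56e-02 -1.00e-02  2.85e+02  2.81e+02] [ 1.10e-02  1.80e-02 -2.00e-03  3.69e+02  3.32e+02]
-0.002 0.01 1567 [6.800000e-03 9.000000e-04 3.400000e-03 3.260032e+02 2.815093e+02] [-8.20e-03 -1.68e-02 -2.00e-03  2.85e+02  2.64e+02] [1.21e-02 1.96e-02 1.00e-02 3.69e+02 3.19e+02]
0.01 0.02 909 [8.000000e-03 1.300000e-03 1.470000e-02 3.265545e+02 2.655501e+02] [-4.00e-04 -1.78e-02  1.00e-02  2.85e+02  2.54e+02] [1.19e-02 2.00e-02 2.00e-02 3.69e+02 2.87e+02]
0.045 0.06 1050 [ 4.800000e-03 -1.200000e-03  5.540000e-02  3.215733e+02  2.344390e+02] [-8.10e-03 -1.62e-02  4.95e-02  2.96e+02  2.19e+02] [1.26e-02 1.41e-02 6.00e-02 3.48e+02 2.52e+02]
0.065 0.1 855 [ 1.000000e-02 -1.800000e-03  7.970000e-02  3.208667e+02  2.110655e+02] [-1.40e-03 -1.75e-02  6.50e-02  2.96e+02  1.97e+02] [1.35e-02 1.48e-02 9.98e-02 3.48e+02 2.35e+02]
```

```bash
python3 -m jog '[{"x":-0.04,"y":-0.155,"z":0,"rx":0,"ry":0,"rz":0},{"x":-0.04,"y":-0.155,"z":0,"rx":0,"ry":0,"rz":0},{"x":-0.04,"y":-0.155,"z":0,"rx":0,"ry":0,"rz":0},{"x":-0.04,"y":-0.155,"z":0,"rx":0,"ry":0,"rz":0},{"x":-0.04,"y":-0.14,"z":0,"rx":0,"ry":0,"rz":0}]'
python3 -m jog '[{"x":-0.04,"y":-0.06,"z":0,"rx":0,"ry":0,"rz":0},{"x":0,"y":0,"z":0,"rx":0,"ry":0,"rz":0},{"x":0,"y":0,"z":0,"rx":0,"ry":0,"rz":0}]'
python3 - <<'E'
from look import *
look("wrist",["fork_seat","load_point","gate_handle","gate_hinge"],"w9")
R,p=tool();print(p,R.round(3),units([.475,.1162,.175]))
pp=cv2.imread("pics/w9.png");cv2.imwrite("pics/w9c.png",cv2.resize(pp[0:180,230:430],None,fx=3.2,fy=3.2,interpolation=cv2.INTER_CUBIC))
E
```

```text
time: 14.6
tcp_pos: [0.4805, 0.0883, 0.2379]
ee_rot: [0.992, -0.129, -0.001, 0.0]
contact_force: [0.6, -0.8, 0.1]
gripper_width: 0.0245
time: 14.85
tcp_pos: [0.4749, 0.1038, 0.2381]
ee_rot: [0.992, -0.128, -0.001, 0.001]
contact_force: [0.0, 0.3, -1.0]
gripper_width: 0.0242
wrist load_point 0.57 309 72 [0.5665 0.0894 0.125 ]
wrist load_point 0.27 322 251 [0.4409 0.1138 0.125 ]
wrist gate_handle 0.87 141 193 [0.5231 0.2106 0.152 ]
wrist gate_handle 0.44 42 233 [0.5145 0.2855 0.152 ]
wrist gate_hinge 0.72 230 113 [0.5553 0.1394 0.152 ]
[0.47620705 0.1021304  0.23946484] [[ 0.966 -0.258 -0.001]
 [-0.258 -0.966 -0.   ]
 [-0.     0.001 -1.   ]] [-0.01906263 -0.05327401  0.25783817]
```

View pics/w9.png

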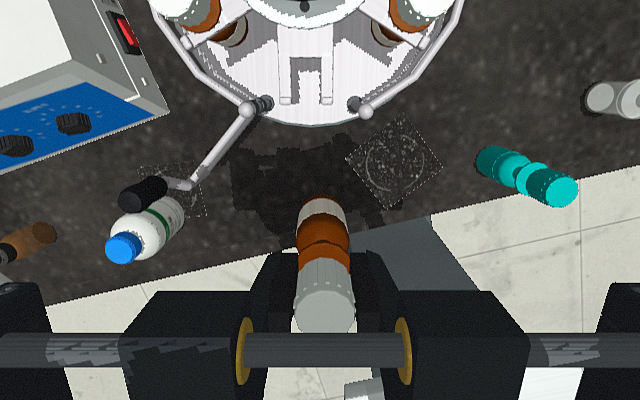

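View pics/w9c.png

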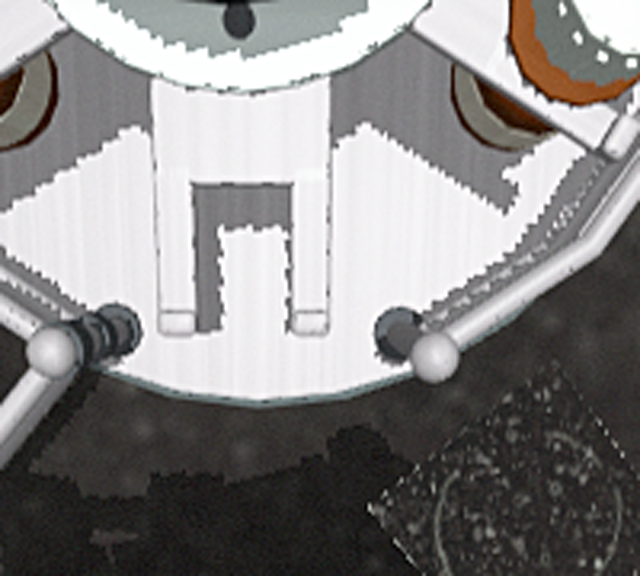

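Run:
```python
from h import *
c=np.load("pics/w9_c.npy",allow_pickle=True).item();d=np.load("pics/w9.npy")
f=lambda x,y,z:atz(c,230+(x+.5)/3.2-.5,(y+.5)/3.2-.5,z)
xp=np.array([.966,-.258]);yp=np.array([.258,.966]);A=np.array([.6394,.0727])
for n,x,y,z in[("closL",193,184,.125),("closR",293,184,.125),("tipLi",195,312,.129),("tipRi",291,312,.129),("tipLo",158,332,.129),("tipRo",328,334,.129),("hpost",52,350,.114),("rpost",434,356,.114)]:
    X=f(x,y,z);r=X[:2]-A;print(n,X.round(4),"x'",(r@xp).round(4),"y'",(r@yp).round(4))
for u,v in((306,50),(285,85),(327,85)): print(atd(c,u,v,d[v,u]))
```

```text
closL [0.5779 0.0986 0.125 ] x' -0.066 y' 0.0092
closR [0.5729 0.0795 0.125 ] x' -0.066 y' -0.0106
tipLi [0.5547 0.1047 0.129 ] x' -0.0901 y' 0.0091
tipRi [0.5498 0.086  0.129 ] x' -0.09 y' -0.0102
tipLo [0.5529 0.113  0.129 ] x' -0.094 y' 0.0166
tipRo [0.5437 0.0799 0.129 ] x' -0.0943 y' -0.0177
hpost [0.5548 0.1383 0.114 ] x' -0.0987 y' 0.0416
rpost [0.5325 0.0586 0.114 ] x' -0.0996 y' -0.0412
[0.57917459 0.08763254 0.12723972]
[0.5627201  0.10620368 0.12746933]
[0.55588914 0.08017325 0.12767087]
```

Run:
```python
from h import *
d=np.load("pics/w9.npy");c=np.load("pics/w9_c.npy",allow_pickle=True).item();R,p=tool()
pp=cv2.imread("pics/w9.png");cv2.imwrite("pics/w9v.png",cv2.resize(pp[180:350,260:390],None,fx=3.5,fy=3.5,interpolation=cv2.INTER_CUBIC))
K=c["K"];hsv=cv2.cvtColor(pp,cv2.COLOR_BGR2HSV)
P=[]
for v in range(190,345):
    for u in range(285,370):
        if d[v,u]>0:
            T=R.T@(atd(c,u,v,d[v,u])-p); P.append([*T,u,v])
P=np.array(P)
for z0 in np.arange(-.01,.115,.008):
    q=P[(P[:,2]>z0)&(P[:,2]<z0+.008)&(abs(P[:,1])<.0185)&(abs(P[:,0])<.03)]
    if len(q):print(z0.round(3),len(q),"xmin/max",np.percentile(q[:,0],[1,99]).round(4),"y",np.percentile(q[:,1],[1,99]).round(4))
```

```text
-0.01 2628 xmin/max [-0.0123  0.0086] y [-0.0157  0.0154]
-0.002 1185 xmin/max [-0.0084  0.0088] y [-0.0168  0.0167]
0.006 838 xmin/max [-0.0006  0.009 ] y [-0.0179  0.018 ]
0.014 658 xmin/max [-0.0005  0.0096] y [-0.0181  0.0183]
0.022 131 xmin/max [-0.002   0.0094] y [-0.0184  0.0185]
0.03 846 xmin/max [-0.0047  0.0099] y [-0.0141  0.0112]
0.046 142 xmin/max [-0.0014  0.0053] y [-0.0104  0.0048]
0.054 962 xmin/max [-0.0078  0.0102] y [-0.0173  0.0124]
0.062 275 xmin/max [-0.0037  0.0109] y [-0.0173  0.0132]
0.07 268 xmin/max [-0.002   0.0114] y [-0.018  0.013]
0.078 189 xmin/max [0.0001 0.0112] y [-0.0176  0.0124]
0.086 181 xmin/max [-0.0001  0.0112] y [-0.0179  0.0121]
0.094 119 xmin/max [0.0007 0.0111] y [-0.0175  0.0117]
0.102 118 xmin/max [0.0004 0.0107] y [-0.0177  0.011 ]
```

View pics/w9v.png

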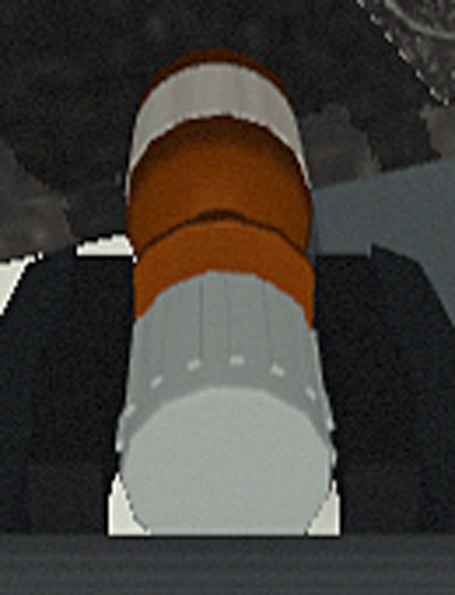

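```bash
python3 -m jog '[{"x":0,"y":0,"z":0,"rx":0,"ry":0,"rz":0},{"x":0,"y":0,"z":0,"rx":0,"ry":0,"rz":0}]'
python3 - <<'E'
from h import *
s=env.sense();R,p=tool(s);c=get_calibration("wrist");pp,d=read_camera("wrist");s2=env.sense();print(p,s2["tcp_pos"],-c["R"].T@c["t"], -get_calibration("wrist")["R"].T@get_calibration("wrist")["t"])
cv2.imwrite("pics/w10.png",pp);np.save("pics/w10.npy",d);np.save("pics/w10_c.npy",c,allow_pickle=True)
cv2.imwrite("pics/w10c.png",cv2.resize(pp[0:180,230:430],None,fx=3.2,fy=3.2,interpolation=cv2.INTER_CUBIC))
print(np.array(R.T@(-c["R"].T@c["t"]-p)))
P=[]
for v in range(190,345):
    for u in range(285,370):
        if d[v,u]>0:
            T=R.T@(atd(c,u,v,d[v,u])-p); P.append([*T,u,v])
P=np.array(P)
for z0 in np.arange(-.01,.115,.008):
    q=P[(P[:,2]>z0)&(P[:,2]<z0+.008)&(abs(P[:,1])<.0185)&(abs(P[:,0])<.03)]
    if len(q):print(z0.round(3),len(q),"xmin/max",np.percentile(q[:,0],[1,99]).round(4),"y",np.percentile(q[:,1],[1,99]).round(4))
E
```

```text
time: 15.27
tcp_pos: [0.4763, 0.1026, 0.2398]
ee_rot: [0.992, -0.13, 0.0, 0.0]
contact_force: [-0.9, -0.2, 0.3]
gripper_width: 0.0246
[0.47631371 0.10257945 0.23984315] [0.47628831 0.10273167 0.23988021] [0.55867272 0.08072334 0.36232798] [0.55865315 0.08090488 0.36237437]
[ 8.52173581e-02 -5.41576243e-05 -1.22479507e-01]
-0.01 2811 xmin/max [-0.0106  0.0102] y [-0.0143  0.0169]
-0.002 1121 xmin/max [-0.0066  0.0104] y [-0.0157  0.018 ]
0.006 794 xmin/max [0.001  0.0105] y [-0.0167  0.018 ]
0.014 537 xmin/max [0.001  0.0104] y [-0.0175  0.0181]
0.022 357 xmin/max [-0.0016  0.0113] y [-0.0175  0.0171]
0.03 572 xmin/max [-0.0033  0.0115] y [-0.0126  0.0126]
0.046 306 xmin/max [-0.0012  0.0084] y [-0.0111  0.008 ]
0.054 883 xmin/max [-0.0062  0.0122] y [-0.0161  0.0141]
0.062 253 xmin/max [-0.0004  0.0128] y [-0.0162  0.0142]
0.07 245 xmin/max [-0.0001  0.0131] y [-0.0168  0.0142]
0.078 192 xmin/max [0.0021 0.0131] y [-0.0165  0.0136]
0.086 166 xmin/max [0.0015 0.0132] y [-0.017   0.0135]
0.094 121 xmin/max [0.0028 0.0127] y [-0.0163  0.0123]
0.102 93 xmin/max [0.0022 0.0126] y [-0.0165  0.0123]
```

View pics/w10c.png

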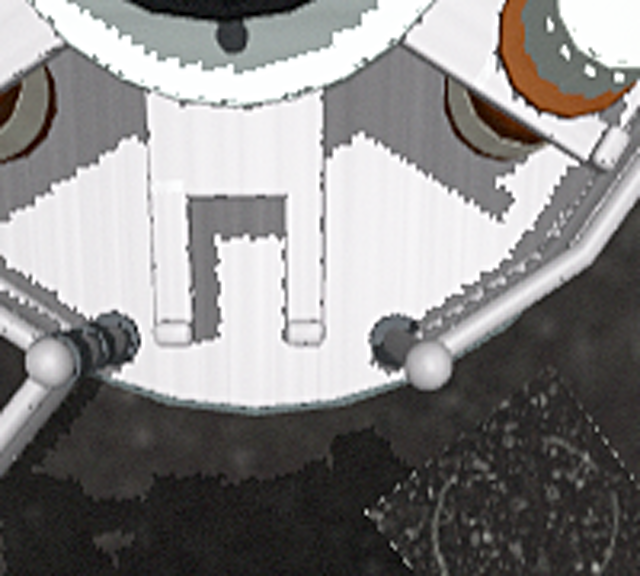

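Run:
```python
from h import *
c=np.load("pics/w10_c.npy",allow_pickle=True).item()
f=lambda x,y,z:atz(c,230+(x+.5)/3.2-.5,(y+.5)/3.2-.5,z)
xp=np.array([.966,-.258]);yp=np.array([.258,.966]);A=np.array([.6394,.0727])
for n,x,y,z in[("closL",189,195,.125),("closR",286,195,.125),("tipLi",190,323,.129),("tipRi",287,323,.129),("tipLo",155,342,.129),("tipRo",324,344,.129)]:
    X=f(x,y,z);r=X[:2]-A;print(n,X.round(4),"x'",(r@xp).round(4),"y'",(r@yp).round(4))
seat=np.array([.5665,.0915])
R,p=tool(); off=np.array([-.0025,-.0008,0])
tgt=np.array([*seat,.171])-R@off; print(tgt,units(tgt))
```

```text
closL [0.5781 0.0985 0.125 ] x' -0.0659 y' 0.0091
closR [0.5731 0.0798 0.125 ] x' -0.0659 y' -0.0103
tipLi [0.5546 0.105  0.129 ] x' -0.0903 y' 0.0093
tipRi [0.5495 0.0859 0.129 ] x' -0.0903 y' -0.0104
tipLo [0.5528 0.113  0.129 ] x' -0.094 y' 0.0166
tipRo [0.5435 0.0797 0.129 ] x' -0.0944 y' -0.018
[0.56871054 0.09008454 0.17100026] [ 0.37024656 -0.04608769  0.27556064]
```

```bash
python3 -m jog '[{"x":0,"y":-0.046,"z":0.07,"rx":0,"ry":0,"rz":0},{"x":0,"y":0,"z":0.1,"rx":0,"ry":0,"rz":0},{"x":0,"y":0,"z":0.1,"rx":0,"ry":0,"rz":0},{"x":0,"y":0,"z":0.01,"rx":0,"ry":0,"rz":0},{"x":0,"y":0,"z":0,"rx":0,"ry":0,"rz":0}]'
python3 -m jog '[{"x":0,"y":0,"z":0,"rx":0,"ry":0,"rz":0},{"x":0,"y":0,"z":0,"rx":0,"ry":0,"rz":0}]'
python3 - <<'E'
from h import *
print(units([.5687,.0901,.17]))
E
```

```text
time: 15.73
tcp_pos: [0.4776, 0.1141, 0.1682]
ee_rot: [0.992, -0.129, -0.002, 0.001]
contact_force: [0.6, -0.6, 0.2]
gripper_width: 0.0243
time: 15.9
tcp_pos: [0.4804, 0.1146, 0.1717]
ee_rot: [0.992, -0.129, 0.001, -0.0]
contact_force: [-0.1, 0.1, -0.2]
gripper_width: 0.0247
[0.36670426 0.00447576 0.00771272]
```

```bash
python3 -m jog '[{"x":0.07,"y":0.004,"z":0,"rx":0,"ry":0,"rz":0},{"x":0.08,"y":0,"z":0,"rx":0,"ry":0,"rz":0},{"x":0.08,"y":0,"z":0,"rx":0,"ry":0,"rz":0},{"x":0.06,"y":0,"z":0,"rx":0,"ry":0,"rz":0},{"x":0.04,"y":0,"z":0,"rx":0,"ry":0,"rz":0}]'
python3 -m jog '[{"x":0.025,"y":0,"z":0,"rx":0,"ry":0,"rz":0},{"x":0,"y":0,"z":0,"rx":0,"ry":0,"rz":0},{"x":0,"y":0,"z":0,"rx":0,"ry":0,"rz":0}]'
python3 - <<'E'
from h import *
print(units([.5687,.0901,.17]),env.sense()["contact_force"])
c=get_calibration("wrist");pp,d=read_camera("wrist");cv2.imwrite("pics/w11.png",pp)
pp,d=read_camera("scene");cv2.imwrite("pics/s11.png",cv2.resize(pp[150:280,220:370],None,fx=4,fy=4,interpolation=cv2.INTER_CUBIC))
E
```

```text
time: 16.32
tcp_pos: [0.5613, 0.0922, 0.1721]
ee_rot: [0.992, -0.129, 0.002, -0.0]
contact_force: [0.3, -0.6, -0.7]
gripper_width: 0.0242
time: 16.57
tcp_pos: [0.5645, 0.0909, 0.1702]
ee_rot: [0.992, -0.129, -0.0, -0.0]
contact_force: [-0.5, 0.2, -1.0]
gripper_width: 0.0246
[ 0.0171937  -0.00107485  0.0007931 ] [-0.47178452  0.22893488 -0.96663067]
```

View pics/w11.png

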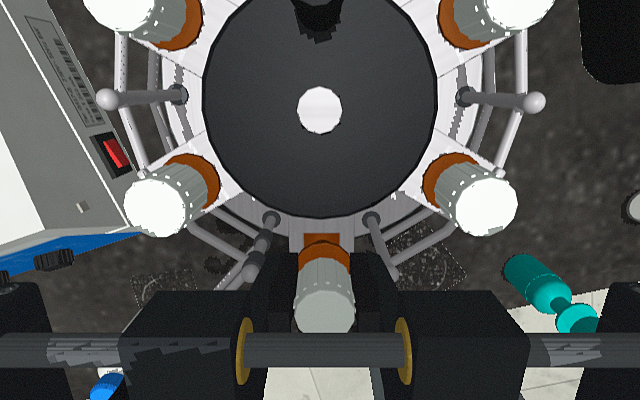

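View pics/s11.png

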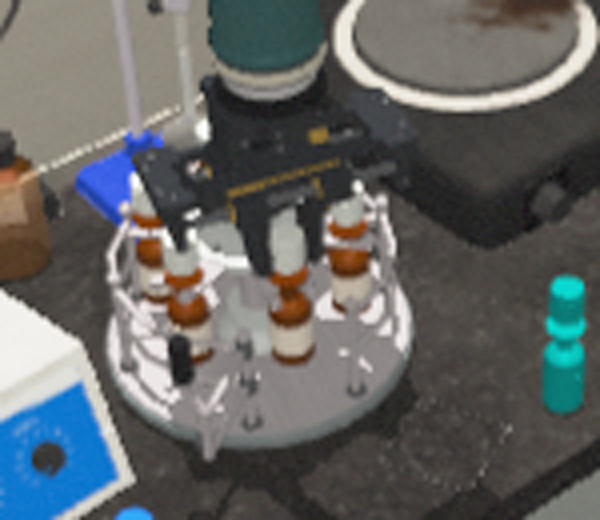

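```bash
python3 -m jog '[{"x":0.017,"y":0,"z":0,"rx":0,"ry":0,"rz":0},{"x":0,"y":0,"z":0,"rx":0,"ry":0,"rz":0},{"x":0,"y":0,"z":0,"rx":0,"ry":0,"rz":0},{"x":0,"y":0,"z":0,"rx":0,"ry":0,"rz":0}]'
python3 - <<'E'
from h import *
print(units([.5687,.0901,.17]),env.sense()["contact_force"])
R,p=tool();c=get_calibration("wrist");pp,d=read_camera("wrist");cv2.imwrite("pics/w12.png",pp);np.save("pics/w12.npy",d)
cv2.imwrite("pics/w12c.png",cv2.resize(pp[200:340,250:400],None,fx=4,fy=4,interpolation=cv2.INTER_CUBIC))
P=[]
for v in range(190,345):
    for u in range(285,370):
        if d[v,u]>0:
            T=R.T@(atd(c,u,v,d[v,u])-p); P.append([*T,u,v])
P=np.array(P)
for z0 in np.arange(-.01,.065,.008):
    q=P[(P[:,2]>z0)&(P[:,2]<z0+.008)&(abs(P[:,1])<.0185)&(abs(P[:,0])<.03)]
    if len(q):print(z0.round(3),len(q),"xmin/max",np.percentile(q[:,0],[1,99]).round(4),"y",np.percentile(q[:,1],[1,99]).round(4))
g=pp.max(2);P=[]
for v in range(0,230):
    for u in range(190,450):
        if d[v,u]>0 and g[v,u]<75:
            X=atd(c,u,v,d[v,u])
            if abs(X[2]-.167)<.004:P.append(X)
P=np.array(P);b=cv2.fitEllipse(cv2.convexHull((P[:,:2]*1000).astype(np.float32)));print(b)
Ax=np.array([*np.array(b[0])/1000,p[2]]);print("axle in tool",R.T@(Ax-p), Ax)
E
```

```text
time: 17.0
tcp_pos: [0.5685, 0.0899, 0.1698]
ee_rot: [0.992, -0.129, -0.0, 0.0]
contact_force: [-0.1, -0.3, -0.7]
gripper_width: 0.0247
[ 0.0004854  -0.00103288 -0.00068999] [-0.05049311 -0.31364535 -0.73498972]
-0.01 2801 xmin/max [-0.0106  0.0103] y [-0.0145  0.0169]
-0.002 1130 xmin/max [-0.0065  0.0105] y [-0.0156  0.0179]
0.006 791 xmin/max [0.0009 0.0105] y [-0.0166  0.0181]
0.014 552 xmin/max [0.0009 0.0105] y [-0.0175  0.0182]
0.022 315 xmin/max [-0.0019  0.0113] y [-0.0173  0.0175]
0.03 613 xmin/max [-0.0032  0.0115] y [-0.0128  0.0126]
0.038 1162 xmin/max [-0.0001  0.0149] y [-0.0182  0.0158]
0.046 76 xmin/max [-0.0012  0.0034] y [-0.0111  0.008 ]
0.054 11 xmin/max [-0.0025  0.0014] y [-0.0112  0.0075]
((639.0249633789062, 72.8133316040039), (83.62548065185547, 83.65536499023438), 59.269596099853516)
axle in tool [ 7.25289211e-02 -1.51381876e-03 -1.05572357e-05] [0.63902496 0.07281333 0.16982753]
```

View pics/w12c.png

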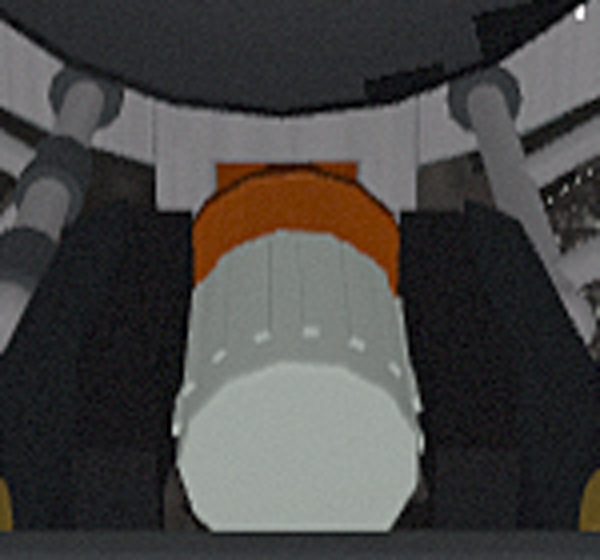

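```bash
python3 -m jog '[{"x":0,"y":-0.004,"z":0,"rx":0,"ry":0,"rz":0},{"x":0,"y":0,"z":0.012,"rx":0,"ry":0,"rz":0},{"x":0,"y":0,"z":0.012,"rx":0,"ry":0,"rz":0},{"x":0,"y":0,"z":0.008,"rx":0,"ry":0,"rz":0},{"x":0,"y":0,"z":0.004,"rx":0,"ry":0,"rz":0}]'
python3 -m jog '[{"x":0,"y":0,"z":0,"rx":0,"ry":0,"rz":0},{"x":0,"y":0,"z":0,"rx":0,"ry":0,"rz":0},{"x":0,"y":0,"z":0,"rx":0,"ry":0,"rz":0}]'
```

```text
time: 17.47
tcp_pos: [0.5685, 0.0907, 0.1601]
ee_rot: [0.992, -0.129, -0.001, 0.0]
contact_force: [-0.5, 0.2, -0.4]
gripper_width: 0.0245
time: 17.72
tcp_pos: [0.569, 0.0908, 0.1609]
ee_rot: [0.992, -0.129, 0.0, -0.0]
contact_force: [-0.4, 0.8, -0.3]
gripper_width: 0.0244
```

```bash
python3 -m jog '[{"x":0,"y":0,"z":0.005,"rx":0,"ry":0,"rz":0},{"x":0,"y":0,"z":0,"rx":0,"ry":0,"rz":0},{"x":0,"y":0,"z":0,"rx":0,"ry":0,"rz":0}]'
python3 -m jog '[{"x":0,"y":0,"z":0.004,"rx":0,"ry":0,"rz":0},{"x":0,"y":0,"z":0,"rx":0,"ry":0,"rz":0},{"x":0,"y":0,"z":0,"rx":0,"ry":0,"rz":0}]'
```

```text
time: 17.97
tcp_pos: [0.5693, 0.0908, 0.16]
ee_rot: [0.992, -0.129, 0.0, -0.0]
contact_force: [0.8, -0.0, 0.6]
gripper_width: 0.0244
time: 18.22
tcp_pos: [0.5694, 0.0909, 0.1598]
ee_rot: [0.992, -0.129, 0.001, -0.0]
contact_force: [-1.0, 0.3, 5.5]
gripper_width: 0.0244
```

```bash
python3 -m jog '[{"x":0,"y":0,"z":-0.004,"rx":0,"ry":0,"rz":0},{"x":0,"y":0,"z":0,"rx":0,"ry":0,"rz":0},{"x":0,"y":0,"z":0,"rx":0,"ry":0,"rz":0},{"x":0,"y":0,"z":0,"rx":0,"ry":0,"rz":0},{"x":0,"y":0,"z":0,"rx":0,"ry":0,"rz":0}]' 0.1
python3 - <<'E'
from h import *
R,p=tool();c=get_calibration("wrist");pp,d=read_camera("wrist");cv2.imwrite("pics/w13.png",pp);np.save("pics/w13.npy",d);np.save("pics/w13_c.npy",c,allow_pickle=True)
cv2.imwrite("pics/w13c.png",cv2.resize(pp[200:340,250:400],None,fx=4,fy=4,interpolation=cv2.INTER_CUBIC))
P=np.array([atd(c,u,v,d[v,u]) for v in range(270,330) for u in range(295,360) if d[v,u]>0])
q=P[(P[:,2]>.155)&(P[:,2]<.18)];print(len(q),np.median(q[:,2]))
E
```

```text
time: 18.63
tcp_pos: [0.5688, 0.0907, 0.1593]
ee_rot: [0.992, -0.129, -0.0, 0.0]
contact_force: [-0.3, 0.7, 0.5]
gripper_width: 0.0392
2901 0.16612751127341907
```

View pics/w13c.png

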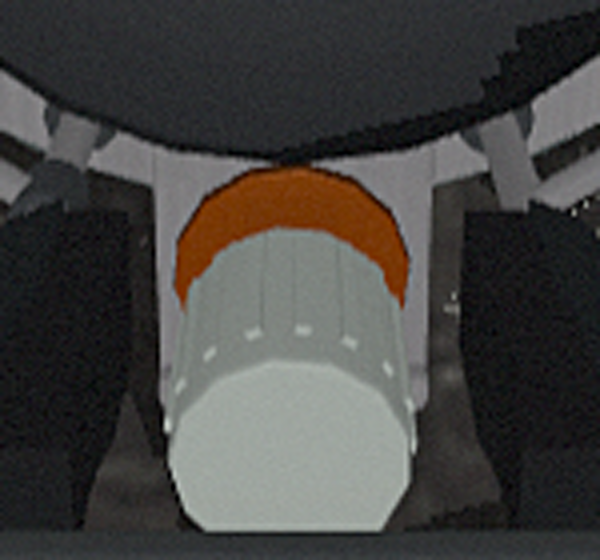

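```bash
python3 -m jog '[{"x":0,"y":0,"z":-0.03,"rx":0,"ry":0,"rz":0},{"x":0,"y":0,"z":-0.08,"rx":0,"ry":0,"rz":0},{"x":0,"y":0,"z":-0.14,"rx":0,"ry":0,"rz":0},{"x":0,"y":0,"z":-0.15,"rx":0,"ry":0,"rz":0},{"x":-0.12,"y":0,"z":-0.05,"rx":0,"ry":0,"rz":0}]'
python3 -m jog '[{"x":-0.12,"y":0,"z":0,"rx":0,"ry":0,"rz":0},{"x":0,"y":0,"z":0,"rx":0,"ry":0,"rz":0},{"x":0,"y":0,"z":0,"rx":0,"ry":0,"rz":0}]'
python3 - <<'E'
from look import *
look("wrist",["fork_seat","vial_neck","vial_center","gate_handle","gate_hinge"],"w14",dict(vial_neck=.125,vial_center=.107))
R,p=tool();print(p)
pp=cv2.imread("pics/w14.png");cv2.imwrite("pics/w14c.png",cv2.resize(pp[20:220,200:440],None,fx=3,fy=3,interpolation=cv2.INTER_CUBIC))
c=np.load("pics/w14_c.npy",allow_pickle=True).item();d=np.load("pics/w14.npy")
H=np.array([atd(c,u,v,d[v,u]) for v in range(0,300) for u in range(100,500) if d[v,u]>0])
q=H[(H[:,2]>.161)&(H[:,2]<.171)&(np.hypot(H[:,0]-.5666,H[:,1]-.0915)<.022)];print(len(q),q.mean(0))
q=H[(H[:,2]>.165)&(H[:,2]<.175)&(np.hypot(H[:,0]-.523,H[:,1]-.21)<.022)];print(len(q),q.mean(0))
E
```

```text
time: 19.1
tcp_pos: [0.5457, 0.098, 0.279]
ee_rot: [0.992, -0.13, 0.006, -0.001]
contact_force: [0.7, 0.6, 1.7]
gripper_width: 0.0396
time: 19.35
tcp_pos: [0.5103, 0.1064, 0.2731]
ee_rot: [0.992, -0.128, 0.001, -0.0]
contact_force: [-0.0, 0.1, 0.2]
gripper_width: 0.0395
wrist vial_neck 0.77 513 207 [ 0.4585 -0.0435  0.125 ]
wrist vial_neck 0.73 324 122 [0.566  0.0918 0.125 ]
wrist vial_center 0.92 508 195 [ 0.4623 -0.0481  0.107 ]
wrist vial_center 0.58 324 122 [0.5643 0.092  0.107 ]
wrist gate_handle 0.95 187 224 [0.5217 0.2116 0.152 ]
wrist gate_hinge 0.79 265 162 [0.552  0.1393 0.152 ]
[0.51151594 0.10583928 0.27157318]
1136 [0.56675923 0.09192658 0.16630607]
418 [0.52350244 0.20700657 0.16982369]
```

View pics/w14c.png

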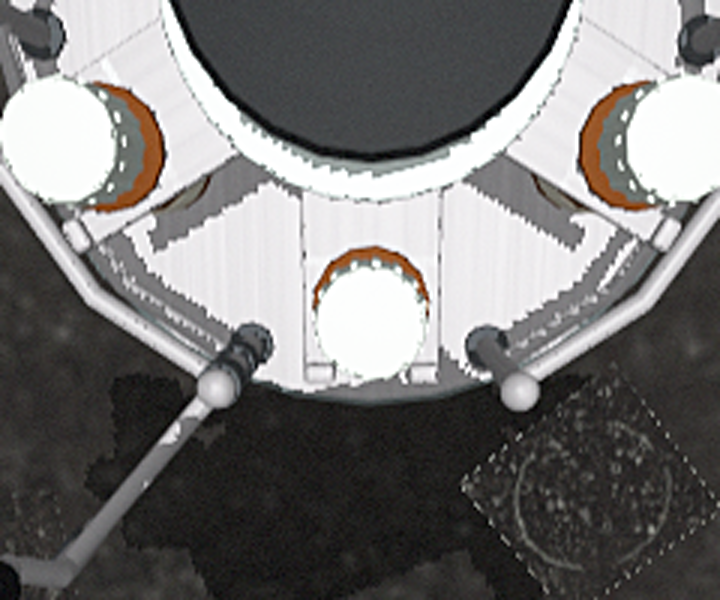

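Run:
```python
from h import *
print(units([.5237,.2072,.168]))
```

```text
[-0.05642311 -0.40457931  0.41416135]
```

```bash
python3 -m jog '[{"x":-0.02,"y":-0.13,"z":0,"rx":0,"ry":0,"rz":0},{"x":-0.02,"y":-0.13,"z":0,"rx":0,"ry":0,"rz":0},{"x":-0.016,"y":-0.144,"z":0,"rx":0,"ry":0,"rz":0},{"x":0,"y":0,"z":0.1,"rx":0,"ry":0,"rz":0},{"x":0,"y":0,"z":0.1,"rx":0,"ry":0,"rz":0}]' -0.1
python3 -m jog '[{"x":0,"y":0,"z":0,"rx":0,"ry":0,"rz":0},{"x":0,"y":0,"z":0,"rx":0,"ry":0,"rz":0}]'
python3 - <<'E'
from h import *
print(units([.5237,.2072,.168]))
E
```

```text
time: 20.07
tcp_pos: [0.5254, 0.2097, 0.2231]
ee_rot: [0.992, -0.128, 0.002, -0.001]
contact_force: [0.0, 0.1, -1.2]
gripper_width: 0.0485
time: 20.23
tcp_pos: [0.5222, 0.2069, 0.22]
ee_rot: [0.992, -0.129, -0.002, 0.001]
contact_force: [1.1, 1.1, 0.2]
gripper_width: 0.0484
[ 0.00637196 -0.00330166  0.20784456]
```

```bash
python3 -m jog '[{"x":0.004,"y":-0.002,"z":0.1,"rx":0,"ry":0,"rz":0},{"x":0,"y":0,"z":0.1,"rx":0,"ry":0,"rz":0},{"x":0,"y":0,"z":0,"rx":0,"ry":0,"rz":0},{"x":0,"y":0,"z":0,"rx":0,"ry":0,"rz":0}]'
python3 -m jog '[{"x":0,"y":0,"z":0,"rx":0,"ry":0,"rz":0},{"x":0,"y":0,"z":0,"rx":0,"ry":0,"rz":0},{"x":0,"y":0,"z":0,"rx":0,"ry":0,"rz":0},{"x":0,"y":0,"z":0,"rx":0,"ry":0,"rz":0},{"x":0,"y":0,"z":0,"rx":0,"ry":0,"rz":0}]' 1 10
python3 - <<'E'
from h import *
R,p=tool();print(R.round(3),p)
h=np.array([.5547,.1385]);r=p[:2]-h;print(np.hypot(*r));a0=np.arctan2(r[1],r[0])
r0=np.array([.5252,.0698])-h;a1=np.arctan2(r0[1],r0[0])+2*np.pi;print(a0,a1)
an=np.linspace(a0,a1,16);prev=p.copy()
for a in an[1:]:
    q=np.array([*(h+np.hypot(*r)*np.array([np.cos(a),np.sin(a)])),p[2]])
    print((R.T@(q-prev)/.25).round(3)[:2]);prev=q
E
```

```text
time: 20.57
tcp_pos: [0.5242, 0.207, 0.1722]
ee_rot: [0.992, -0.129, -0.001, 0.0]
contact_force: [-0.2, -0.8, 0.6]
gripper_width: 0.0482
time: 20.98
tcp_pos: [0.5248, 0.2077, 0.1731]
ee_rot: [0.992, -0.129, 0.001, -0.0]
contact_force: [-0.4, 0.3, -0.2]
gripper_width: 0.0174
[[ 0.967 -0.256  0.002]
 [-0.256 -0.967  0.001]
 [ 0.001 -0.001 -1.   ]] [0.52482282 0.20772076 0.17312686]
0.07539336198852742
1.9782622004970785 4.306794700361987
[-0.034  0.032]
[-0.029  0.037]
[-0.023  0.041]
[-0.017  0.044]
[-0.01   0.046]
[-0.002  0.047]
[0.005 0.047]
[0.012 0.045]
[0.019 0.043]
[0.025 0.039]
[0.031 0.035]
[0.036 0.03 ]
[0.04  0.024]
[0.043 0.017]
[0.046 0.01 ]
```

```bash
python3 -m jog '[{"x":0,"y":0,"z":0,"rx":0,"ry":0,"rz":0},{"x":-0.034,"y":0.032,"z":0.005,"rx":0,"ry":0,"rz":0},{"x":-0.029,"y":0.037,"z":0,"rx":0,"ry":0,"rz":0},{"x":-0.023,"y":0.041,"z":0,"rx":0,"ry":0,"rz":0},{"x":-0.017,"y":0.044,"z":0,"rx":0,"ry":0,"rz":0}]'
python3 -m jog '[{"x":-0.01,"y":0.046,"z":0,"rx":0,"ry":0,"rz":0},{"x":-0.002,"y":0.047,"z":0,"rx":0,"ry":0,"rz":0},{"x":0.005,"y":0.047,"z":0,"rx":0,"ry":0,"rz":0},{"x":0.012,"y":0.045,"z":0,"rx":0,"ry":0,"rz":0},{"x":0.019,"y":0.043,"z":0,"rx":0,"ry":0,"rz":0}]'
python3 -m jog '[{"x":0.025,"y":0.039,"z":0,"rx":0,"ry":0,"rz":0},{"x":0.031,"y":0.035,"z":0,"rx":0,"ry":0,"rz":0},{"x":0.036,"y":0.03,"z":0,"rx":0,"ry":0,"rz":0},{"x":0.04,"y":0.024,"z":0,"rx":0,"ry":0,"rz":0},{"x":0.043,"y":0.017,"z":0,"rx":0,"ry":0,"rz":0}]'
python3 -m jog '[{"x":0.042,"y":0.01,"z":0,"rx":0,"ry":0,"rz":0},{"x":0,"y":0,"z":0,"rx":0,"ry":0,"rz":0},{"x":0,"y":0,"z":0,"rx":0,"ry":0,"rz":0}]'
```

```text
time: 21.4
tcp_pos: [0.4896, 0.1775, 0.172]
ee_rot: [0.992, -0.128, 0.001, -0.001]
contact_force: [0.5, 0.9, 4.6]
gripper_width: 0.0156
time: 21.82
tcp_pos: [0.4805, 0.1188, 0.1706]
ee_rot: [0.992, -0.129, -0.0, 0.0]
contact_force: [-1.1, 2.2, 3.0]
gripper_width: 0.0156
time: 22.23
tcp_pos: [0.5144, 0.0732, 0.1702]
ee_rot: [0.992, -0.129, -0.001, -0.0]
contact_force: [0.2, 6.2, -1.5]
gripper_width: 0.0159
time: 22.48
tcp_pos: [0.5234, 0.0698, 0.1697]
ee_rot: [0.992, -0.13, -0.002, -0.001]
contact_force: [-0.9, 7.5, -2.3]
gripper_width: 0.0154
```

```bash
python3 -m jog '[{"x":0.01,"y":0.002,"z":0,"rx":0,"ry":0,"rz":0},{"x":0,"y":0,"z":0,"rx":0,"ry":0,"rz":0},{"x":0,"y":0,"z":0,"rx":0,"ry":0,"rz":0}]'
python3 -m jog '[{"x":0.01,"y":0.002,"z":0,"rx":0,"ry":0,"rz":0},{"x":0,"y":0,"z":0,"rx":0,"ry":0,"rz":0},{"x":0,"y":0,"z":0,"rx":0,"ry":0,"rz":0}]'
```

```text
time: 22.73
tcp_pos: [0.524, 0.0696, 0.1696]
ee_rot: [0.992, -0.129, -0.003, -0.001]
contact_force: [-5.7, 8.7, 0.6]
gripper_width: 0.0156
time: 22.98
tcp_pos: [0.5253, 0.0692, 0.1693]
ee_rot: [0.992, -0.129, -0.004, -0.002]
contact_force: [-7.4, 11.8, 2.8]
gripper_width: 0.016
```

```bash
python3 -m jog '[{"x":0,"y":-0.004,"z":0,"rx":0,"ry":0,"rz":0},{"x":0,"y":0,"z":0,"rx":0,"ry":0,"rz":0},{"x":0,"y":0,"z":0,"rx":0,"ry":0,"rz":0},{"x":0,"y":0,"z":0,"rx":0,"ry":0,"rz":0},{"x":0,"y":0,"z":-0.02,"rx":0,"ry":0,"rz":0}]' 0
python3 -m jog '[{"x":0,"y":0,"z":-0.12,"rx":0,"ry":0,"rz":0},{"x":0,"y":0,"z":-0.15,"rx":0,"ry":0,"rz":0},{"x":0,"y":0,"z":-0.15,"rx":0,"ry":0,"rz":0},{"x":0,"y":0,"z":0,"rx":0,"ry":0,"rz":0},{"x":0,"y":0,"z":0,"rx":0,"ry":0,"rz":0}]'
python3 - <<'E'
from look import *
c=get_calibration("wrist")
look("wrist",["fork_seat","vial_neck","gate_handle","gate_hinge"],"w15",dict(vial_neck=.125))
pp=cv2.imread("pics/w15.png");cv2.imwrite("pics/w15c.png",cv2.resize(pp[20:260,180:460],None,fx=2.6,fy=2.6,interpolation=cv2.INTER_CUBIC))
d=np.load("pics/w15.npy")
H=np.array([atd(c,u,v,d[v,u]) for v in range(0,300) for u in range(100,500) if d[v,u]>0])
q=H[(H[:,2]>.161)&(H[:,2]<.171)&(np.hypot(H[:,0]-.5666,H[:,1]-.0915)<.018)];print(len(q),q.mean(0))
q=H[(H[:,2]>.166)&(H[:,2]<.176)&(np.hypot(H[:,0]-.524,H[:,1]-.0705)<.016)];print("handle",len(q),q.mean(0))
h=np.array([.5547,.1385]);a=lambda X:np.degrees(np.arctan2(X[1]-h[1],X[0]-h[0]));print("gate rad",np.radians(a([.5240,.0702])-a(q.mean(0))))
pp,d=read_camera("scene");cv2.imwrite("pics/s15.png",pp)
E
```

```text
time: 23.4
tcp_pos: [0.5279, 0.0671, 0.1751]
ee_rot: [0.992, -0.129, -0.001, 0.0]
contact_force: [-1.1, -0.5, -0.4]
gripper_width: 0.0439
time: 23.82
tcp_pos: [0.5304, 0.0675, 0.285]
ee_rot: [0.992, -0.129, 0.004, -0.001]
contact_force: [-0.7, -0.1, -1.1]
gripper_width: 0.0442
wrist fork_seat 0.73 280 160 [0.565  0.0966 0.125 ]
wrist vial_neck 0.82 285 160 [0.564  0.0919 0.125 ]
wrist vial_neck 0.73 473 231 [ 0.46   -0.0515  0.125 ]
wrist gate_handle 0.6 321 212 [0.522  0.0726 0.152 ]
wrist gate_hinge 0.79 228 192 [0.5557 0.1377 0.152 ]
941 [0.5669379  0.09138228 0.16623774]
handle 354 [0.52406611 0.06995791 0.17018982]
gate rad -0.002125123005823871
```

View pics/w15c.png

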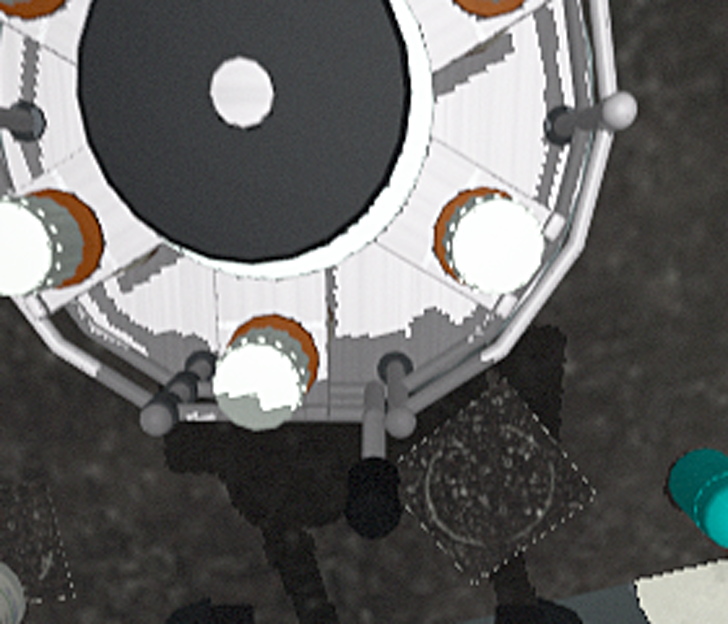

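View pics/s15.png

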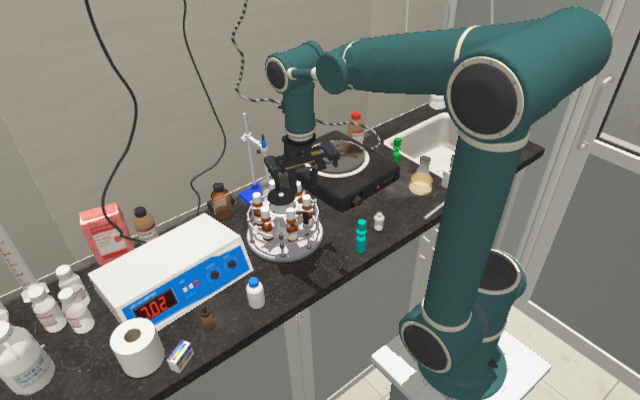

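Gate is shut (handle back at its starting place to within about 0.3 mm), the vial hangs at the seat, bystanders have not moved, and the gripper is clear. Handing in.

```bash
python3 -c "
from rig import env
print(env.close_job(), env.sense()['time'])"
```

```text
the job is handed in; nothing more can be done
the job is handed in; nothing more can be done
```

The vial is hanging in the empty fork, the gate is shut, and I handed the job in about 24 s into the 67 s allowed. The rig gives no verdict, so the results below are my own measurements.

**What I did:** I turned the hand wheel by its knob about 80° clockwise until the empty fork stood at the gate. I then swung the gate open to about 2.3 rad and gripped the brown, white-capped vial, leaving the turquoise and green look-alikes alone. I brought the vial in about 9 mm above its resting height and lowered it until it touched. Then I let go, shut the gate against its stop and moved the gripper clear above it.

**Last checks with the wrist camera:**
- **Vial position:** the cap centre is about 0.4 mm from the measured fork seat.
- **Vial height:** the cap top reads 166.2 mm where 165 mm is expected. The camera read the same cap about 1.2 mm high before I lifted it, so this fits the ring being fully down on the tines. The height at which it touched while being lowered also fits.
- **Gate:** the handle is back at its starting place to within 0.3 mm, which is about 0.00 rad.
- **Other bottles and the flask:** those visible in the last scene picture look unmoved. I judged this by eye and did not measure it.

**Disagreement:** the fork-seat network was up to 5 mm off my own measurement sideways at times, for example at y 0.0966 against 0.0915. I went by the fork edges and wheel centre measured in the pictures instead.

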